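# Load a pill box into the reader and latch its tray

## Robot

A 6-joint arm with a two-finger parallel gripper is mounted at the origin on the work surface. World frame = base frame: x ahead of the robot, y to its left, z up, the work surface at z = 0. Lengths are in m, angles in degrees, forces in N, time in s.
With the tool pointing down it reaches from about 0.25 to 0.725 m from the base axis. Payload 4 kg.
Tool frame: the origin (TCP) lies between the finger pads; the fingertips stand 17 mm ahead of it and the grasp point (between the pads) lies 2 mm behind it; x points along the fingers, y is the direction in which the jaws open and shut, and the axes are right-handed (so a half turn about x gives the same grasp; the last joint's range is limited). The gripper opens to 85 mm and grips with 20 to 120 N. Pads are 22 mm wide; open, the fingers measure 114 mm over their backs; the gripper's body (76 mm by 85 mm) begins 54 mm behind the grasp point. The pads swing forward as they close: fully open they stand 13 mm farther back than shut.
Start: joints at [75.917, 13.785, 0.286, 76.501, 0, 90], TCP at [0.122, 0.485, 0.212] pointing down, gripper open.
Joint ranges: [-155.79, 155.79], [-60.16, 107.12], [-62.33, 73.08], [-114, 123.19], [-81.49, 82.49], [-180, 180]. Speed limits (degrees/s): [159.86, 159.86, 180, 180, 180, 180].

## Interface

Orientations are given as [roll, pitch, yaw] about the fixed x, y, z axes, in that order (R = Rz(yaw) Ry(pitch) Rx(roll)).
In Python, from bench import * gives the robot as it stands. The module is installed in compiled form; this text tells all that it offers.
- The arm moves only by the tool servo_tool, never from a script. Its argument "deltas" is a list that holds one entry, the list of rows, each a list of 7 numbers: the shift along the tool's x, y, z in units of 30 mm (1.0 is 30 mm), then the turn, a rotation vector about the tool's x, y, z in units of 5 degrees (1.0 is 5 degrees), then the closure in counts, from 0 (fully open) to 255 (shut). A call has exactly 10 rows; each row is the pose to reach, as a shift and turn from the pose measured when the call began, along the tool's axes at that moment; what a row does not reach only later rows make up. A row lasts 1/12 s, in which the tool goes at most 41.7 mm and 7.16 degrees, less where a joint would pass 70% of its speed; a pose out of reach is approached as far as the arm can. A call with a gripper value outside its range is refused whole. The fingers move at their own pace and stop on an object; the grip force is fixed at half the most. Time passes only in rows, so rows that repeat a pose let the fingers close, or fill a call up. It gives the time, the measured TCP pose, the force and the opening at its end, in the units of the state.
- observe(): the state, without advancing time (a new reading comes with each control period).
- camera(name): name is "side" or "top" or "wrist"; returns (picture, depth): 420x560x3 uint8, red, green, blue; 420x560 float32, m along the optical axis (not along the pixel's ray), 0 where there is no reading.
- camera_model(name): a dict with "fx", "fy", "cx", "cy" (pixels), "D" ([k1, k2, p1, p2, k3] as OpenCV has them; the pictures are not rectified), "R" (3x3) and "t" (3): a world point X has camera coordinates R X + t. Camera axes: x right, y down, z forward; pixel columns grow to the right and rows downward; lengths in m; the calibration is good to about 2 mm. A picture is of the moment at which its call begins: read the wrist's pose just before it. camera_model takes no time and is no camera call; for the wrist camera it gives the pose at the moment of the call.
- close_job(): hands the job in, once; it reports no verdict.
The state is a dict: "clock": time; "joint_pos": joint angles; "dq": joint speeds; "joint_efforts": joint torques, N m; "tcp_pos": TCP position; "tool_rot": TCP orientation; "contact_force": force on the tool from outside, world axes, zero at the start; "ft_torque": the same for the moment, N m; "finger_gap": finger opening in m.
Only numpy, scipy, OpenCV 4.12 (cv2) and the standard library are available. Lean on these libraries where they do the work, as an engineer would, in place of code of your own. Each camera call takes 0.05 s, during which the arm holds its last target.

## Task

Lay the teal pill box flat in the nest of the pill-box reader's open tray, then slide the tray in and press its front gently until the push-push latch catches. Take your hand away and make sure that the tray has stayed latched, and leave the other things on the bench where they are.

Things in the scene. Friction and masses are not known exactly. Their poses are not given: they have to be found in the camera images.
- teal_box_center (a point): Centre (half-way up) of the teal seven-day pill box, a closed rigid box with clear lids, 44 mm along its x, 150 mm along its y, 34 mm tall, about 0.1 to 0.2 kg. Lies flat on the bench to the left or right of the reader; grasp it across its 44 mm width. Either way round is right in the nest.
- white_box_center (a point): Centre of the white pill box, same size and kind as the teal one. Leave it alone.
- blue_box_center (a point): Centre of the navy blue pill box, same size and kind as the teal one. Leave it alone.
- reader: Pill-box reader, fixed: white housing 240 mm wide (y), 290 deep (x), 66 tall, clear window on top; from 137 mm behind its front face a grey hump up to 92 mm. Origin at bench level under the middle of its front face; x points into the housing (the way the tray is pushed), z up. Its slot leaves 10 mm above a box lying flat in the nest; a box riding on the nest's walls jams there.
- tray (a joint): How far the tray is out, in m: 0 if its panel touched the housing, starts at 0.122 to 0.13 (fully out). Slides easily (1 N), but over the last 34 to 48 mm a spring pushes back with 2 rising to 5 N. Latched and let go it rests anywhere from 0.006 to 0.021, by a latch setting unknown beforehand. Not pressed deep enough, or pressed again once latched, it springs out to 0.034 or more.
- press_pad (a point): Middle of the outer face of the tray's front panel (teal pad), moves with the tray, 28 mm above the bench; axes as the reader's: push along +x. The panel is 208 mm wide, 12 thick, from 6 to 50 mm above the bench. The latch catches about 5 mm deeper than the latched rest.
- reader_front (a point): Middle of the housing's front face, 33 mm above the bench. Inside, about 1 mm before the latch catches the tray meets a rubber buffer: the push needed climbs steeply from 6 N, the latch catches at 9 to 10 N, and half a millimetre further on it is solid. Feel for that and ease off: 12 to 14 N of push latches it, over 18 N strains the latch.
- nest (a point): Middle of the nest's floor in the tray, 10 mm above the bench, moves with the tray; axes as the reader's. The box's 150 mm side goes along y; 2.5 mm clear all round at the foot, walls 9 mm tall, leaning outwards, with 70 mm finger gaps in the middle of front and back. Panel's inner face 64 mm in front of this point, housing about 60 mm behind. Seated, the box's centre is 17 mm above it.
- amber_jar: Amber jar, 52 mm across, 85 mm tall, origin under its base. Leave it alone.
- white_bottle: White bottle, 48 mm across, 100 mm tall, origin under its base. Leave it alone.
- tape_roll: Roll of tape, 76 mm across, 19 mm tall, origin under its middle. Leave it alone.
- dose_cup: Small clear dosing cup, 44 mm across, 35 mm tall, origin under its base. Leave it alone.
Not all that is in view belongs to the job. What is shaped like the part that bears teal_box_center but brown or yellow is not meant.

How it is judged:
By the outcome, as a careful person would: the job done as asked, in the order asked, and still so for the second after the job is handed in, with the robot touching nothing.
It also fails if it takes over 64 s, if anything falls off the work surface, if the arm or the gripper's body presses on something with over 40 N, if the wrist force passes 120 N, or if a joint passes its speed limit or range.

## Working session

There is one attempt and no reset: what is moved stays moved. The work goes in short steps, Python scripts to look and compute and a tool call to move; the robot and the scene stay as the last step left them, time stands still between calls to the robot, and variables do not carry over. Pictures are saved under pics/ and viewed, and the job is handed in when it is done.

Besides the shell and the picture viewer there is one more tool, called as a command line: name --argument value ..., lists and objects as JSON in quotes. servo_tool: Moves the arm, as the interface text tells. Its arguments: {"type":"object","properties":{"deltas":{"type":"array","items":{"type":"array","items":{"type":"array","items":{"type":"number"}}}}},"required":["deltas"]}

```bash
mkdir -p pics; ls
cat > h.py <<'E'
from bench import *
import numpy as np, cv2, pickle
def snap(n,tag):
    m=camera_model(n); p,d=camera(n)
    cv2.imwrite(f'pics/{tag}.png',p[:,:,::-1]); pickle.dump((m,p,d),open(f'pics/{tag}.pkl','wb')); return m,p,d
def load(tag): return pickle.load(open(f'pics/{tag}.pkl','rb'))
def ray(m,uv):
    K=np.array([[m['fx'],0,m['cx']],[0,m['fy'],m['cy']],[0,0,1.]])
    q=cv2.undistortPoints(np.array(uv,float).reshape(-1,1,2),K,np.array(m['D'],float)).reshape(-1,2)
    R=np.array(m['R']);t=np.array(m['t'])
    d=np.c_[q,np.ones(len(q))]@R; return -R.T@t,d
def onz(m,uv,z):
    o,d=ray(m,uv); return o+d*((z-o[2])/d[:,2])[:,None]
def proj(m,X):
    K=np.array([[m['fx'],0,m['cx']],[0,m['fy'],m['cy']],[0,0,1.]])
    return cv2.projectPoints(np.array(X,float).reshape(-1,1,3),cv2.Rodrigues(np.array(m['R']))[0],np.array(m['t'],float),K,np.array(m['D'],float))[0].reshape(-1,2)
def cloud(m,d):
    v,u=np.mgrid[0:420,0:560]; o,r=ray(m,np.c_[u.ravel(),v.ravel()]); return (o+r*d.reshape(-1,1)).reshape(420,560,3)
def st():
    s=observe(); print({k:np.round(s[k],4).tolist() for k in ['clock','joint_pos','tcp_pos','tool_rot','contact_force','finger_gap']}); return s
E
python3 - <<'E'
from h import *
st()
for n in ['side','top','wrist']:
    m,p,d=snap(n,n+'0'); print(n,-np.array(m['R']).T@np.array(m['t']),m['fx'])
E
```

```text
pics
{'clock': 0.0, 'joint_pos': [75.9173, 13.8328, 0.2142, 76.5041, 0.0014, 90.0004], 'tcp_pos': [0.1215, 0.4843, 0.2115], 'tool_rot': [-90.6335, 89.8773, -104.7166], 'contact_force': [0.846, -0.1403, -0.8342], 'finger_gap': 0.0853}
side [0.32388974 1.01186145 1.04764537] 521.2485284541439
top [0.21396859 0.00488487 1.56731703] 455.48934154950234
wrist [0.04040948 0.50374971 0.37357022] 319.6330514291289
```

View pics/side0.png

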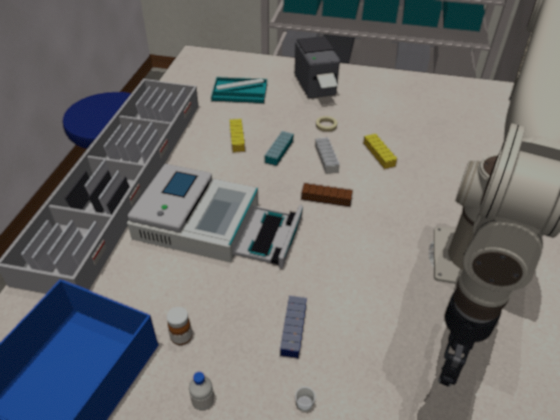

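View pics/top0.png

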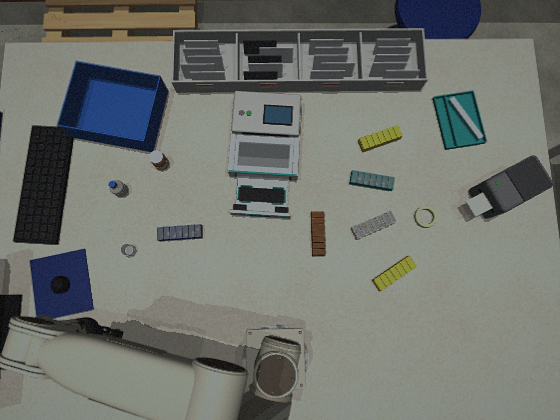

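View pics/wrist0.png

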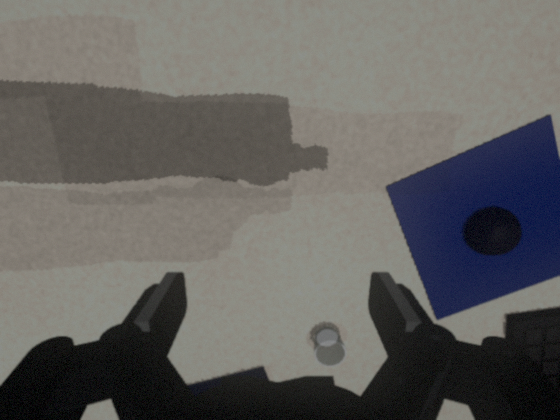

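The side view shows the reader with its open tray at about (265,235) and the teal box at (279,148). In the top view there are six pill-box shapes: teal (372,181), white (373,225), navy (180,233), brown (318,233), and yellow (380,138) and (394,273). Only (372,181) is teal. I'll confirm that in an enlarged crop and measure it.

Run:
```python
from h import *
m,p,d=load('top0')
a=cv2.resize(p[120:260,330:430],None,fx=4,fy=4,interpolation=cv2.INTER_CUBIC)
b=cv2.resize(p[130:230,220:305],None,fx=4.4,fy=5.6,interpolation=cv2.INTER_CUBIC)
cv2.imwrite('pics/crop0.png',np.hstack([a,b])[:,:,::-1])
h=cv2.cvtColor(p,cv2.COLOR_RGB2HSV)
C=cloud(m,d)
print(p[181,372],h[181,372])
mk=((h[...,0]>82)&(h[...,0]<105)&(h[...,1]>50)).astype(np.uint8)
n,l,s,c=cv2.connectedComponentsWithStats(mk)
for i in range(1,n):
    if s[i,4]>40: print(s[i],c[i])
i=l[181,372]
if i==0: i=[k for k in range(1,n) if abs(c[k]-[372,181]).max()<8 and s[k,4]>100][0]
ys,xs=np.where(l==i)
print('depth z',np.percentile(C[ys,xs,2],[10,50,90]))
X=onz(m,np.c_[xs,ys],0.032)
r=cv2.minAreaRect((X[:,:2]*1000).astype(np.float32)); print(r)
# other objects' heights in neighbourhood
for uv in [(262,195),(262,209),(290,195),(264,155),(265,112),(264,221),(318,233),(373,225)]:
    print(uv,C[uv[1],uv[0]].round(3),p[uv[1],uv[0]])
```

```text
[ 77 102 105] [ 93  68 105]
[ 433   90   54   60 2036] [458.14341847 119.71611002]
[264 106  28  19 459] [277.36819172 114.50108932]
[228 170  69   6 149] [261.87248322 172.71812081]
[349 170  46  21 472] [371.53813559 180.27542373]
[271 190  15  15  57] [281.12280702 199.10526316]
[243 214  31   3  51] [258.78431373 214.94117647]
depth z [0.00845632 0.03133781 0.03733485]
((591.2385864257812, -346.02703857421875), (153.86915588378906, 52.15602111816406), 79.14933776855469)
(262, 195) [0.547 0.037 0.012] [25 36 31]
(262, 209) [0.498 0.037 0.01 ] [141 148 151]
(290, 195) [ 0.549 -0.062 -0.003] [143 144 133]
(264, 155) [0.676 0.028 0.065] [79 82 86]
(265, 112) [0.818 0.022 0.099] [37 60 71]
(264, 221) [ 0.458  0.031 -0.002] [143 148 137]
(318, 233) [ 0.408 -0.152  0.041] [88 62 44]
(373, 225) [ 0.433 -0.34   0.038] [115 118 114]
```

View pics/crop0.png

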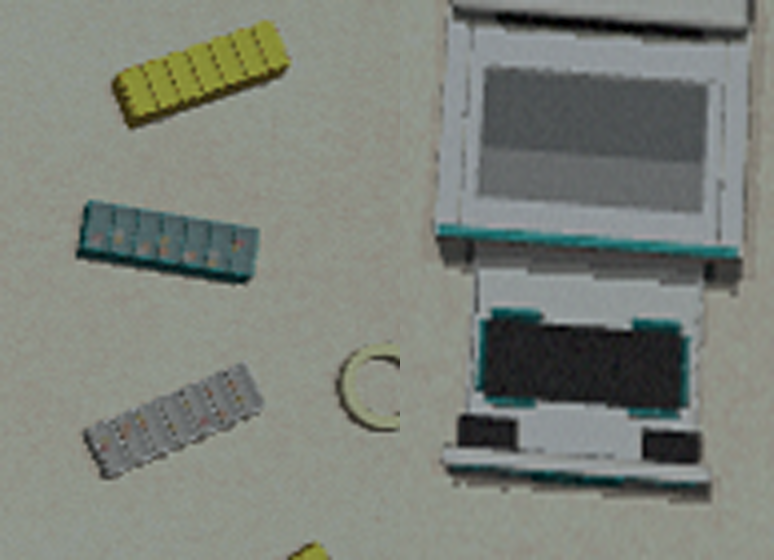

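The crop confirms it: the box at (372,181) is teal with clear lids. Its neighbours are yellow, brown and white. Next I'll plan a waypoint over the tray so the wrist camera can measure the nest before the box hides it.

```bash
cat >> h.py <<'E'
from scipy.spatial.transform import Rotation as Ro
def Rdown(yaw_y):
    # tool x down, tool y at world heading yaw_y (deg)
    a=np.radians(yaw_y); x=np.array([0,0,-1.]); y=np.array([np.cos(a),np.sin(a),0]); return np.c_[x,y,np.cross(x,y)]
def plan(pos,yaw,quiet=False):
    s=observe(); R=Ro.from_euler('xyz',s['tool_rot'],degrees=True).as_matrix()
    T=Rdown(yaw); dp=R.T@(np.array(pos)-s['tcp_pos'])/0.03; rv=np.degrees(Ro.from_matrix(R.T@T).as_rotvec())/5
    print('delta',dp.round(3).tolist(),rv.round(3).tolist()); return dp,rv
E
python3 - <<'E'
from h import *
s=observe(); R=Ro.from_euler('xyz',s['tool_rot'],degrees=True).as_matrix(); print(R.round(3))
m=camera_model('wrist'); Rc=np.array(m['R']);o=-Rc.T@m['t']; print('cam in tool',R.T@(o-s['tcp_pos']),'axis',R.T@Rc[2], 'camx',R.T@Rc[0])
for y in [-10.85,169.15]: plan([0.5,0.03,0.25],y)
# nest mat dark blob & reader front
m,p,d=load('top0')
g=p.max(2); mk=np.zeros_like(g); mk[180:206,232:296]=(g[180:206,232:296]<60)
n,l,st_,c=cv2.connectedComponentsWithStats(mk)
for i in range(1,n): 
    if st_[i,4]>50:
        print(st_[i],c[i]); ys,xs=np.where(l==i); X=onz(m,np.c_[xs,ys],0.01); print(cv2.minAreaRect((X[:,:2]*1000).astype(np.float32)))
E
```

```text
[[-0.     0.243  0.97 ]
 [-0.002  0.97  -0.243]
 [-1.    -0.002  0.   ]]
cam in tool [-0.16195829 -0.00127189 -0.08339133] axis [ 9.47146282e-01 -1.18354035e-04  3.20801975e-01] camx [-2.16211803e-05  9.99999906e-01  4.32766799e-04]
delta [-1.257, -11.627, 15.922] [17.353, 0.014, 0.014]
delta [-1.257, -11.627, 15.922] [-18.647, -0.014, 0.014]
[238 186  47  17 637] [261.00156986 194.43642072]
((550.6639404296875, 39.69374465942383), (158.70074462890625, 52.96889114379883), 85.77120971679688)
```

Run:
```python
from h import *
plan([0.53,0.10,0.25],-4)
```

```text
delta [-1.261, -9.12, 16.324] [15.983, 0.013, 0.015]
```

servo_tool --deltas '[[[-1.26,-0.7,1.2,1.2,0,0,0],[-1.26,-1.4,2.4,2.4,0,0,0],[-1.26,-2.0,3.6,3.6,0,0,0],[-1.26,-2.7,4.8,4.8,0,0,0],[-1.26,-3.4,6.0,6.0,0,0,0],[-1.26,-4.0,7.2,7.2,0,0,0],[-1.26,-4.7,8.4,8.4,0,0,0],[-1.26,-5.4,9.6,9.6,0,0,0],[-1.26,-6.0,10.8,10.8,0,0,0],[-1.26,-6.7,12,12,0,0,0]]]'

```text
clock: 0.98
tcp_pos: [0.4178, 0.2052, 0.2498]
tool_rot: [-28.6, 89.9, -102.9]
contact_force: [0.1, 0.4, 1.2]
finger_gap: 0.0852
```

Run:
```python
from h import *
st()
plan([0.53,0.10,0.25],-4)
```

```text
{'clock': 0.9833, 'joint_pos': [26.2049, 9.1163, -0.0155, 80.9189, -0.0623, 100.5877], 'tcp_pos': [0.4178, 0.2052, 0.2498], 'tool_rot': [-28.5638, 89.9197, -102.9465], 'contact_force': [0.1175, 0.3533, 1.1504], 'finger_gap': 0.0852}
delta [-0.005, 2.657, 4.385] [3.923, 0.015, 0.005]
```

servo_tool --deltas '[[[0,0.45,0.8,0.8,0,0,0],[0,0.9,1.6,1.6,0,0,0],[0,1.4,2.4,2.4,0,0,0],[0,2.0,3.2,3.2,0,0,0],[0,2.4,3.9,3.6,0,0,0],[0,2.66,4.38,3.92,0,0,0],[0,2.66,4.38,3.92,0,0,0],[0,2.66,4.38,3.92,0,0,0],[0,2.66,4.38,3.92,0,0,0],[0,2.66,4.38,3.92,0,0,0]]]'

```text
clock: 1.82
tcp_pos: [0.5292, 0.1009, 0.2498]
tool_rot: [-35.3, 89.9, -129.2]
contact_force: [-0.4, 0.2, -0.5]
finger_gap: 0.0854
```

Run:
```python
from h import *
st()
snap('wrist','w1')
plan([0.56,-0.27,0.22],-10.8)
```

```text
{'clock': 1.8167, 'joint_pos': [10.8269, 17.6487, 11.0297, 83.4497, -0.0575, 104.7289], 'tcp_pos': [0.5292, 0.1009, 0.2498], 'tool_rot': [-35.3453, 89.9105, -129.2473], 'contact_force': [-0.3906, 0.2201, -0.4702], 'finger_gap': 0.0854}
delta [1.013, 1.86, 12.267] [1.382, 0.015, 0.005]
```

View pics/w1.png

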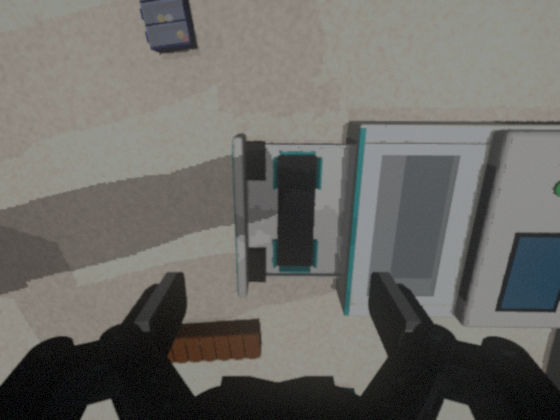

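This wrist view shows the nest's dark floor centred near (297,210) between teal walls. The panel's top edge runs near column 240, and the teal front edge of the housing runs from (363,128) to (347,314).

Run:
```python
from h import *
m,p,d=load('w1')
C=cloud(m,d)
g=p.max(2); mk=np.zeros_like(g); mk[150:275,272:322]=(g[150:275,272:322]<62)
mk=cv2.morphologyEx(mk,cv2.MORPH_OPEN,np.ones((3,3),np.uint8))
n,l,s,c=cv2.connectedComponentsWithStats(mk)
for i in range(1,n):
    if s[i,4]>500:
        ys,xs=np.where(l==i); X=onz(m,np.c_[xs,ys],0.01)*1000
        print(s[i],c[i],'z',np.median(C[ys,xs,2]),cv2.minAreaRect(X[:,:2].astype(np.float32)))
h=cv2.cvtColor(p,cv2.COLOR_RGB2HSV)
t=((h[...,0]>78)&(h[...,0]<100)&(h[...,1]>90)&(g>40)).astype(np.uint8)
t[:, :325]=0; t[:,380:]=0
ys,xs=np.where(t); print(len(xs),'z',np.percentile(C[ys,xs,2],[10,50,90]))
X=onz(m,np.c_[xs,ys],0.06)
L=cv2.fitLine(X[:,:2].astype(np.float32),cv2.DIST_HUBER,0,0.01,0.01).ravel(); print('front strip',L,'yaw',np.degrees(np.arctan2(L[1],L[0])))
# panel top: bright band cols 232-250
for r in (160,210,260):
    print(r,[(u,C[r,u].round(3).tolist(),int(g[r,u])) for u in range(232,256,3)])
for r in (160,210,260):
    print(r,[(u,C[r,u].round(3).tolist(),int(g[r,u])) for u in range(342,372,3)])
# teal walls extents
t=((h[...,0]>78)&(h[...,0]<100)&(h[...,1]>90)&(g>40)).astype(np.uint8); t[:, :268]=0; t[:,326:]=0;t[:145]=0;t[280:]=0
ys,xs=np.where(t); X=onz(m,np.c_[xs,ys],0.019)*1000; print(cv2.minAreaRect(X[:,:2].astype(np.float32)))
```

```text
[ 276  155   42  112 4139] [295.43078038 209.53177096] z 0.011037669699981933 ((548.53271484375, 38.695350646972656), (156.4231719970703, 52.523956298828125), 86.00425720214844)
892 z [0.06719483 0.06830518 0.06927887]
front strip [0.07504193 0.9971804  0.6147701  0.04401058] yaw 85.696365
160 [(232, [0.471, 0.114, 0.001], 89), (235, [0.482, 0.122, 0.05], 100), (238, [0.485, 0.122, 0.049], 102), (241, [0.488, 0.122, 0.05], 94), (244, [0.49, 0.12, 0.039], 59), (247, [0.493, 0.117, 0.026], 41), (250, [0.496, 0.117, 0.025], 42), (253, [0.5, 0.117, 0.025], 39)]
210 [(232, [0.463, 0.047, 0.0], 102), (235, [0.475, 0.062, 0.048], 83), (238, [0.479, 0.063, 0.051], 100), (241, [0.482, 0.063, 0.051], 98), (244, [0.486, 0.062, 0.049], 71), (247, [0.485, 0.052, 0.019], 64), (250, [0.488, 0.049, 0.011], 86), (253, [0.492, 0.048, 0.01], 85)]
260 [(232, [0.454, -0.029, 0.0], 133), (235, [0.458, -0.029, 0.0], 123), (238, [0.472, -0.003, 0.051], 133), (241, [0.475, -0.003, 0.052], 134), (244, [0.479, -0.005, 0.049], 121), (247, [0.481, -0.012, 0.035], 58), (250, [0.483, -0.017, 0.026], 43), (253, [0.
[... 475 characters left out ...]
351, [0.611, 0.056, 0.058], 64), (354, [0.613, 0.06, 0.069], 109), (357, [0.616, 0.059, 0.068], 114), (360, [0.62, 0.059, 0.067], 151), (363, [0.623, 0.058, 0.066], 150), (366, [0.627, 0.058, 0.067], 151), (369, [0.63, 0.057, 0.065], 151)]
260 [(342, [0.61, -0.034, 0.011], 78), (345, [0.614, -0.035, 0.009], 78), (348, [0.607, -0.006, 0.064], 77), (351, [0.61, -0.004, 0.068], 108), (354, [0.614, -0.005, 0.066], 139), (357, [0.617, -0.005, 0.067], 152), (360, [0.621, -0.005, 0.067], 148), (363, [0.624, -0.006, 0.066], 151), (366, [0.628, -0.006, 0.066], 152), (369, [0.632, -0.006, 0.066], 142)]
((548.2371215820312, 39.78691864013672), (164.62640380859375, 59.02803421020508), 85.45211791992188)
```

servo_tool --deltas '[[[0.1,0.2,1.2,0.2,0,0,0],[0.2,0.4,2.5,0.4,0,0,0],[0.3,0.6,3.7,0.6,0,0,0],[0.4,0.8,5.0,0.8,0,0,0],[0.5,1.0,6.2,1.0,0,0,0],[0.6,1.2,7.5,1.2,0,0,0],[0.7,1.4,8.7,1.4,0,0,0],[0.8,1.6,10.0,1.4,0,0,0],[0.9,1.8,11.2,1.4,0,0,0],[1.0,1.86,12.25,1.38,0,0,0]]]'

```text
clock: 2.7
tcp_pos: [0.5603, -0.2709, 0.2204]
tool_rot: [16.8, 89.9, -84.0]
contact_force: [-0.0, -0.4, -0.1]
finger_gap: 0.0852
```

Run:
```python
from h import *
st()
snap('wrist','w2')
```

```text
{'clock': 2.7, 'joint_pos': [-25.7639, 28.0313, 22.1877, 84.106, -0.0813, 74.9837], 'tcp_pos': [0.5603, -0.2709, 0.2204], 'tool_rot': [16.7716, 89.9043, -83.976], 'contact_force': [-0.0058, -0.4144, -0.1189], 'finger_gap': 0.0852}
```

View pics/w2.png

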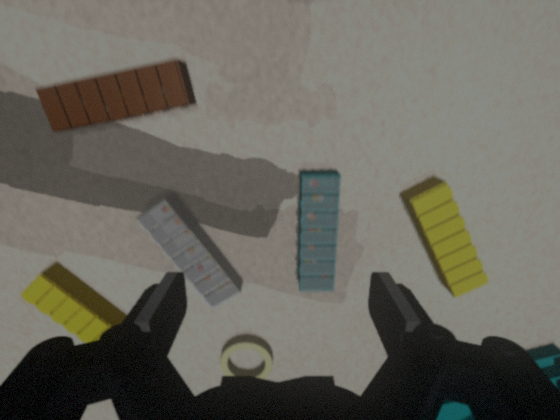

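The teal box is in this view, with its centre near (319,230) and a clear margin on both sides for the fingers.

Run:
```python
from h import *
m,p,d=load('w2'); C=cloud(m,d)
h=cv2.cvtColor(p,cv2.COLOR_RGB2HSV)
t=((h[...,0]>80)&(h[...,0]<105)&(h[...,1]>60)).astype(np.uint8); t[:,:285]=0;t[:,352:]=0;t[:150]=0;t[310:]=0
t=cv2.morphologyEx(t,cv2.MORPH_CLOSE,np.ones((7,7),np.uint8))
n,l,s,c=cv2.connectedComponentsWithStats(t); i=1+s[1:,4].argmax(); print(s[i],c[i])
ys,xs=np.where((l==i))
z=C[ys,xs,2]; print(np.percentile(z,[5,25,50,75,95]))
X=onz(m,np.c_[xs,ys],0.034)*1000; print(cv2.minAreaRect(X[:,:2].astype(np.float32)))
k=(z>0.029); X=C[ys,xs][k]*1000; print('depth based',cv2.minAreaRect(X[:,:2].astype(np.float32)))
k=(abs(C[...,2]-0.034)<.006); k[:,:285]=0;k[:,352:]=0;k[:150]=0;k[310:]=0
X=C[k]*1000; print('depth only',cv2.minAreaRect(X[:,:2].astype(np.float32)))
```

```text
[299 172  41 116 608] [308.03453947 209.11842105]
[0.01573175 0.0310278  0.03340789 0.03428362 0.03521686]
((590.000244140625, -343.738037109375), (148.20840454101562, 42.5445556640625), 75.92132568359375)
depth based ((596.8999633789062, -303.5297546386719), (222.79783630371094, 58.41297912597656), 86.44242858886719)
depth only ((594.465576171875, -348.1902770996094), (150.71788024902344, 45.126346588134766), 79.55332946777344)
```

Run:
```python
from h import *
plan([0.594,-0.347,0.09],-10.5)
plan([0.594,-0.347,0.024],-10.5)
```

```text
delta [4.313, 1.592, 2.057] [-0.112, 0.063, 0.006]
delta [6.513, 1.593, 2.045] [-0.112, 0.063, 0.006]
```

servo_tool --deltas '[[[0.6,0.4,0.6,0,0,0,0],[1.2,0.8,1.2,-0.1,0,0,0],[2.0,1.3,1.7,-0.1,0,0,0],[2.8,1.6,2.05,-0.1,0.06,0,0],[3.6,1.6,2.05,-0.1,0.06,0,0],[4.3,1.6,2.05,-0.1,0.06,0,0],[4.3,1.6,2.05,-0.1,0.06,0,0],[4.3,1.6,2.05,-0.1,0.06,0,0],[4.3,1.6,2.05,-0.1,0.06,0,0],[4.3,1.6,2.05,-0.1,0.06,0,0]]]'

```text
clock: 3.58
tcp_pos: [0.5958, -0.3469, 0.0932]
tool_rot: [64.9, 89.8, -35.6]
contact_force: [-0.2, 0.1, 0.3]
finger_gap: 0.0854
```

Run:
```python
from h import *
st()
snap('wrist','w3')
plan([0.594,-0.347,0.024],-10.5)
```

```text
{'clock': 3.5833, 'joint_pos': [-30.2025, 39.1039, 22.1417, 72.8173, -0.0208, 70.3055], 'tcp_pos': [0.5958, -0.3469, 0.0932], 'tool_rot': [64.9252, 89.7785, -35.5828], 'contact_force': [-0.1943, 0.0683, 0.3403], 'finger_gap': 0.0854}
delta [2.305, -0.066, 0.004] [-0.004, 0.019, -0.041]
```

View pics/w3.png

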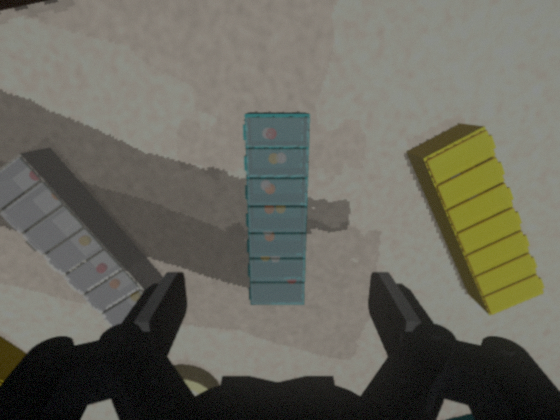

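The teal box sits centred between the fingers, with corners at about (246,113), (309,113), (304,304) and (250,304). I'll check its pose from those corners.

Run:
```python
from h import *
m,p,d=load('w3'); C=cloud(m,d)
X=onz(m,[(246,113),(309,113),(304,304),(250,304)],0.034); print(X.round(4),X.mean(0))
k=(abs(C[...,2]-0.034)<.006); k[:,:230]=0;k[:,325:]=0;k[:100]=0;k[315:]=0
k=cv2.morphologyEx(k.astype(np.uint8),cv2.MORPH_OPEN,np.ones((5,5)))>0
Y=C[k]*1000; r=cv2.minAreaRect(Y[:,:2].astype(np.float32)); print(r,np.median(Y[:,2]))
plan([0.5945,-0.347,0.024],-10.5)
```

```text
[[ 0.5884 -0.2703  0.034 ]
 [ 0.6294 -0.278   0.034 ]
 [ 0.6029 -0.4241  0.034 ]
 [ 0.5599 -0.4159  0.034 ]] [ 0.59515257 -0.3470841   0.034     ]
((594.2548217773438, -348.669677734375), (150.51466369628906, 45.11028289794922), 79.44976806640625) 34.34945382318549
delta [2.305, -0.05, 0.001] [-0.004, 0.019, -0.041]
```

Both measurements agree on (0.5947,-0.348) and yaw −10.5°. I'll descend and close the gripper.

servo_tool --deltas '[[[0.6,-0.05,0.03,0,0,0,0],[1.2,-0.05,0.03,0,0,0,0],[1.7,-0.05,0.03,0,0,0,0],[2.0,-0.05,0.03,0,0,0,0],[2.2,-0.05,0.03,0,0,0,0],[2.3,-0.05,0.03,0,0,0,0],[2.3,-0.05,0.03,0,0,0,0],[2.3,-0.05,0.03,0,0,0,0],[2.3,-0.05,0.03,0,0,0,0],[2.3,-0.05,0.03,0,0,0,0]]]'

```text
clock: 4.47
tcp_pos: [0.595, -0.3482, 0.0252]
tool_rot: [66.5, 89.7, -34.1]
contact_force: [-0.2, -0.4, -0.4]
finger_gap: 0.0854
```

servo_tool --deltas '[[[0,0,0,0,0,0,60],[0,0,0,0,0,0,90],[0,0,0,0,0,0,110],[0,0,0,0,0,0,120],[0,0,0,0,0,0,140],[0,0,0,0,0,0,160],[0,0,0,0,0,0,200],[0,0,0,0,0,0,255],[0,0,0,0,0,0,255],[0,0,0,0,0,0,255]]]'

```text
clock: 5.3
tcp_pos: [0.595, -0.3482, 0.0252]
tool_rot: [66.6, 89.7, -33.9]
contact_force: [-0.1, -0.4, 0.6]
finger_gap: -0.0001
```

Run:
```python
from h import *
st()
```

```text
{'clock': 5.3, 'joint_pos': [-30.3295, 41.8692, 16.7281, 64.5321, -0.0203, 70.1892], 'tcp_pos': [0.595, -0.3482, 0.0252], 'tool_rot': [66.6328, 89.6725, -33.886], 'contact_force': [-0.1467, -0.416, 0.5829], 'finger_gap': -0.0001}
```

The gripper closed on nothing, so I'll look before doing anything else.

Run:
```python
from h import *
m,p,d=snap('wrist','w4'); m,p,d=snap('side','s4')
a=cv2.resize(p[80:220,220:420],None,fx=4,fy=4); cv2.imwrite('pics/s4c.png',a[:,:,::-1])
```

```text
(no output)
```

View pics/w4.png

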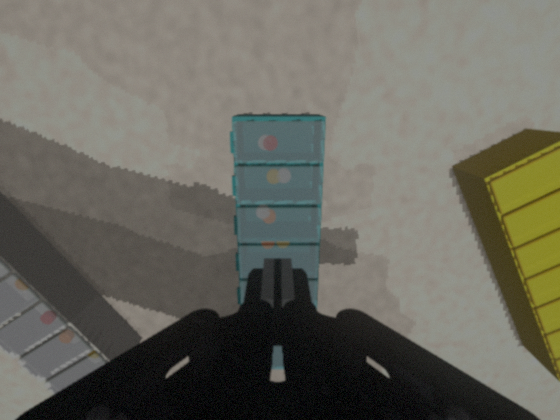

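View pics/s4c.png

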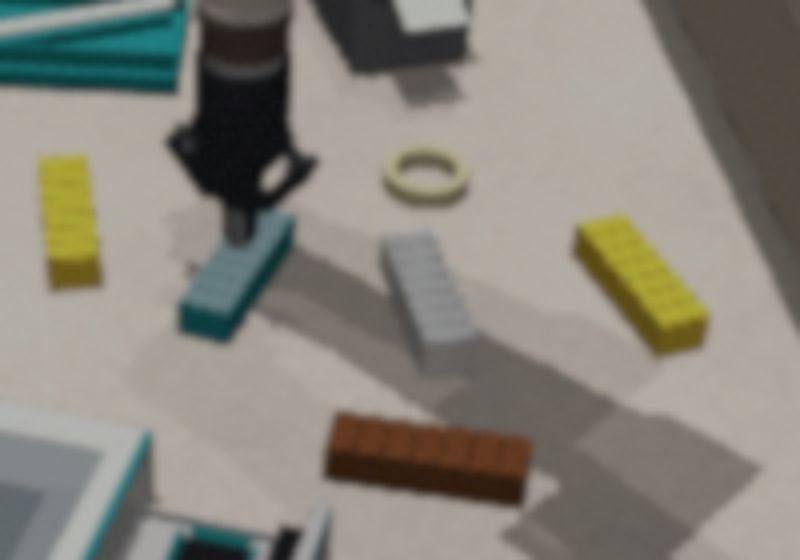

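The fingers look shut above the lids, and the box hasn't moved. I'll use depth to check how high the tips really are.

Run:
```python
from h import *
m,p,d=load('w4'); C=cloud(m,d)
print('cam',-np.array(m['R']).T@m['t'])
for uv in [(275,140),(275,180),(275,220),(400,150),(150,100),(278,262),(278,275),(278,290),(262,275),(292,275)]: print(uv,C[uv[1],uv[0]].round(4),round(float(d[uv[1],uv[0]]),3))
X=onz(m,[(232,115),(325,115)],0.034); print(X,np.linalg.norm(X[0]-X[1]))
m,p,d=load('s4'); C=cloud(m,d)
for v in range(110,150,3): print(v,[C[v,u].round(3).tolist() for u in (277,279,281)])
```

```text
cam [ 0.60824012 -0.26752288  0.18699942]
(275, 140) [ 0.6048 -0.2847  0.0344] 0.15
(275, 180) [ 0.6012 -0.3037  0.034 ] 0.157
(275, 220) [ 0.5974 -0.3243  0.034 ] 0.163
(400, 150) [ 6.745e-01 -3.077e-01 -4.000e-04] 0.187
(150, 100) [ 0.5406 -0.2548  0.0008] 0.176
(278, 262) [ 0.5962 -0.3382  0.0529] 0.15
(278, 275) [ 0.5962 -0.3378  0.0654] 0.138
(278, 290) [ 0.596  -0.3384  0.076 ] 0.128
(262, 275) [ 0.5882 -0.3409  0.0577] 0.147
(292, 275) [ 0.6021 -0.3393  0.0647] 0.139
[[ 0.5875096  -0.27008661  0.034     ]
 [ 0.62946566 -0.27790626  0.034     ]] 0.042678538700428405
110 [[0.597, -0.308, 0.185], [0.592, -0.313, 0.183], [0.586, -0.313, 0.184]]
113 [[0.603, -0.335, 0.157], [0.596, -0.334, 0.158], [0.591, -0.341, 0.155]]
116 [[0.603, -0.338, 0.144], [0.597, -0.337, 0.146], [0.589, -0.328, 0.153]]
119 [[0.603, -0.338, 0.133], [0.597, -0.338, 0.134], [0.588, -0.328, 0.142]]
122 [[0.603, -0.338, 0.122], [0.597, -0.339, 0.122], [0.588, -0.328, 0.131]]
125 [[0.603, -0.338, 0.111], [0.594, -0.326, 0.12], [0.589, -0.332, 0.117]]
128 [[0.603, -0.338, 0.099], [0.595, -0.332, 0.105], [0.59, -0.338, 0.101]]
131 [[0.603, -0.339, 0.087], [0.597, -0.341, 0.087], [0.589, -0.334, 0.093]]
134 [[0.602, -0.338, 0.077], [0.596, -0.34, 0.076], [0.591, -0.347, 0.072]]
137 [[0.602, -0.337, 0.066], [0.595, -0.335, 0.068], [0.59, -0.342, 0.064]]
140 [[0.602, -0.339, 0.052], [0.596, -0.338, 0.054], [0.589, -0.338, 0.055]]
143 [[0.604, -0.35, 0.033], [0.596, -0.339, 0.041], [0.591, -0.352, 0.033]]
146 [[0.6, -0.328, 0.037], [0.593, -0.328, 0.038], [0.588, -0.337, 0.032]]
149 [[0.596, -0.313, 0.037], [0.59, -0.315, 0.036], [0.585, -0.323, 0.031]]
```

Run:
```python
from h import *
m,p,d=load('w4'); C=cloud(m,d)
for u in (271,285): print(u,[(v,C[v,u].round(3).tolist(),p[v,u].tolist()) for v in range(250,270,2)])
m,p,d=load('w3'); C=cloud(m,d)
for u in (175,180,375): print(u,[(v,C[v,u].round(3).tolist(),p[v,u].tolist()) for v in range(266,300,4)])
for n in ['w1','w2']:
    m,p,d=load(n); C=cloud(m,d); print(n,[C[v,177].round(3).tolist() for v in (270,276,284,292,300)])
m,p,d=load('s4')
X=np.array([[0.5955,-0.338,z] for z in (0.008,0.03,0.045,0.05)]); print(proj(m,X))
print(proj(load('w4')[0],X))
a=cv2.resize(p[110:170,250:310],None,fx=10,fy=10,interpolation=cv2.INTER_NEAREST); cv2.imwrite('pics/s4d.png',a[:,:,::-1])
```

```text
271 [(250, [0.592, -0.341, 0.034], [80, 101, 103]), (252, [0.592, -0.342, 0.034], [78, 96, 100]), (254, [0.592, -0.343, 0.034], [81, 97, 100]), (256, [0.591, -0.344, 0.034], [78, 96, 100]), (258, [0.593, -0.338, 0.048], [64, 73, 75]), (260, [0.593, -0.337, 0.051], [52, 53, 54]), (262, [0.593, -0.338, 0.053], [52, 53, 53]), (264, [0.593, -0.337, 0.055], [53, 53, 54]), (266, [0.593, -0.337, 0.057], [53, 52, 56]), (268, [0.593, -0.338, 0.059], [46, 48, 48])]
285 [(250, [0.599, -0.342, 0.034], [85, 103, 107]), (252, [0.599, -0.343, 0.035], [81, 101, 103]), (254, [0.599, -0.344, 0.034], [82, 97, 101]), (256, [0.599, -0.345, 0.034], [76, 96, 96]), (258, [0.599, -0.339, 0.048], [65, 75, 77]), (260, [0.6, -0.338, 0.052], [49, 52, 50]), (262, [0.599, -0.339, 0.053], [49, 49, 52]), (264, [0.599, -0.339, 0.055], [52, 53, 53]), (266, [0.599, -0.339, 0.056], [47, 53, 50]), (268, [0.599, -0.339, 0.058], [50, 52, 51])]
175 [(266, [0.495, -0.387, 0.0], [123, 117, 109]), (270, [0.493, -0.392, -0.001], [123, 116, 110]), (274, [0.553, -0.328, 0.132], [53, 51, 51]), (278, [0.553, -0.329, 0.134], [32, 31
[... 829 characters left out ...]
(282, [0.638, -0.348, 0.134], [43, 40, 37]), (286, [0.638, -0.35, 0.133], [40, 40, 34]), (290, [0.637, -0.351, 0.134], [44, 41, 40]), (294, [0.637, -0.352, 0.135], [36, 34, 30]), (298, [0.637, -0.355, 0.135], [40, 36, 36])]
w1 [[0.373, -0.039, 0.001], [0.486, 0.115, 0.291], [0.487, 0.113, 0.294], [0.486, 0.109, 0.295], [0.485, 0.105, 0.294]]
w2 [[0.402, -0.377, 0.001], [0.518, -0.253, 0.26], [0.519, -0.255, 0.264], [0.518, -0.258, 0.264], [0.517, -0.262, 0.265]]
[[278.79232581 151.53201933]
 [278.89119905 146.09732082]
 [278.95964268 142.33496319]
 [278.98264613 141.07041193]]
[[276.22862477 226.2032873 ]
 [276.32912756 241.43862945]
 [276.41286905 254.13901448]
 [276.44423903 258.89802558]]
```

View pics/s4d.png

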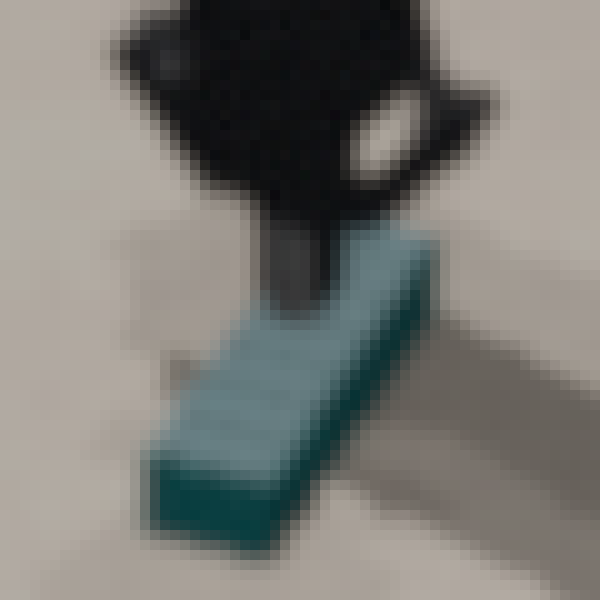

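Both cameras put the shut fingertips at z≈0.048–0.050 while the TCP reads 0.025. With the fingers open (w3) the tips were at 0.132 with the TCP at 0.093. So the reported TCP lies about 24 mm beyond the shut tips, not 17 mm short of them, an axial offset of 41 mm from the description; sideways it agrees. The box is still in place. I'll go by the measured tip position, reopen and go 46 mm lower.

servo_tool --deltas '[[[0,0,0,0,0,0,0],[0,0,0,0,0,0,0],[0,0,0,0,0,0,0],[0,0,0,0,0,0,0],[0,0,0,0,0,0,0],[0,0,0,0,0,0,0],[0.3,0,0,0,0,0,0],[0.5,0,0,0,0,0,0],[0.7,0,0,0,0,0,0],[0.7,0,0,0,0,0,0]]]'

```text
clock: 6.23
tcp_pos: [0.5936, -0.3474, 0.0016]
tool_rot: [56.4, 89.9, -44.1]
contact_force: [-1.2, -0.6, 0.1]
finger_gap: 0.0855
```

Run:
```python
from h import *
st(); m,p,d=snap('wrist','w5'); C=cloud(m,d)
for u in (177,380): print([(v,C[v,u].round(3).tolist()) for v in range(270,290,3)])
plan([0.5948,-0.348,-0.021],-10.5)
```

```text
{'clock': 6.2333, 'joint_pos': [-30.3321, 43.1055, 15.3121, 62.1123, -0.0231, 70.1873], 'tcp_pos': [0.5936, -0.3474, 0.0016], 'tool_rot': [56.4314, 89.9029, -44.088], 'contact_force': [-1.226, -0.6198, 0.0618], 'finger_gap': 0.0855}
[(270, [0.534, -0.347, 0.0]), (273, [0.551, -0.329, 0.04]), (276, [0.552, -0.329, 0.042]), (279, [0.553, -0.329, 0.045]), (282, [0.552, -0.332, 0.043]), (285, [0.552, -0.332, 0.045]), (288, [0.553, -0.332, 0.047])]
[(270, [0.649, -0.368, 0.001]), (273, [0.639, -0.346, 0.039]), (276, [0.638, -0.346, 0.041]), (279, [0.638, -0.346, 0.044]), (282, [0.637, -0.345, 0.047]), (285, [0.636, -0.346, 0.048]), (288, [0.636, -0.348, 0.048])]
delta [0.781, 0.028, 0.005] [-0.004, 0.014, -0.027]
```

View pics/w5.png

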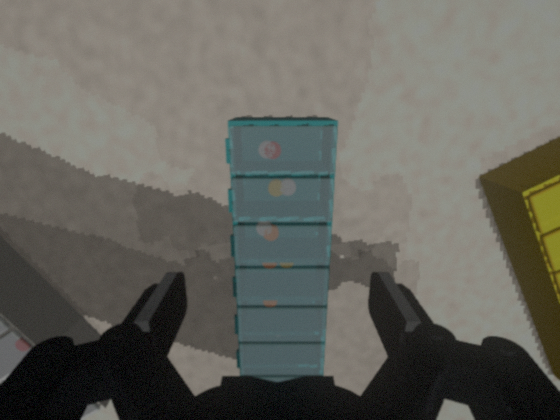

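The box (230–335, from row 118) is undisturbed between the open tips, which are at z≈0.039, or TCP+37 mm. That matches the corrected offset. I'll descend to −0.021 and grip.

servo_tool --deltas '[[[0.2,0.03,0,0,0,0,0],[0.4,0.03,0,0,0,0,0],[0.6,0.03,0,0,0,0,0],[0.75,0.03,0,0,0,0,0],[0.78,0.03,0,0,0,0,0],[0.78,0.03,0,0,0,0,0],[0.78,0.03,0,0,0,0,0],[0.78,0.03,0,0,0,0,60],[0.78,0.03,0,0,0,0,90],[0.78,0.03,0,0,0,0,100]]]'

```text
clock: 7.12
tcp_pos: [0.5951, -0.348, -0.0205]
tool_rot: [64.3, 89.8, -36.3]
contact_force: [-0.7, -0.5, 0.0]
finger_gap: 0.0526
```

servo_tool --deltas '[[[0,0,0,0,0,0,110],[0,0,0,0,0,0,120],[0,0,0,0,0,0,130],[0,0,0,0,0,0,140],[0,0,0,0,0,0,150],[0,0,0,0,0,0,170],[0,0,0,0,0,0,200],[0,0,0,0,0,0,200],[0,0,0,0,0,0,200],[0,0,0,0,0,0,200]]]'

```text
clock: 7.95
tcp_pos: [0.5955, -0.3482, -0.02]
tool_rot: [65.5, 89.8, -35.0]
contact_force: [0.3, 0.8, 4.6]
finger_gap: 0.0435
```

Run:
```python
from h import *
st(); plan([0.594,-0.347,0.13],-10.5)
```

```text
{'clock': 7.95, 'joint_pos': [-30.3051, 44.4228, 14.3513, 59.6798, -0.0206, 70.2144], 'tcp_pos': [0.5955, -0.3482, -0.02], 'tool_rot': [65.4717, 89.7504, -35.0478], 'contact_force': [0.2757, 0.7576, 4.574], 'finger_gap': 0.0435}
delta [-5.0, -0.037, -0.021] [-0.004, 0.021, -0.045]
```

Gripped at 43.5 mm, which matches the 44 mm box. Now I'll lift.

servo_tool --deltas '[[[-0.2,0,0,0,0,0,200],[-0.6,0,0,0,0,0,200],[-1.2,0,0,0,0,0,200],[-1.9,0,0,0,0,0,200],[-2.7,0,0,0,0,0,200],[-3.5,0,0,0,0,0,200],[-4.2,0,0,0,0,0,200],[-4.8,0,0,0,0,0,200],[-5,0,0,0,0,0,200],[-5,0,0,0,0,0,200]]]'

```text
clock: 8.78
tcp_pos: [0.5959, -0.3485, 0.1325]
tool_rot: [67.6, 89.5, -33.0]
contact_force: [0.3, -1.1, -2.0]
finger_gap: 0.043
```

Run:
```python
from h import *
st(); m,p,d=snap('wrist','w6')
```

```text
{'clock': 8.7833, 'joint_pos': [-30.3057, 37.8155, 25.7288, 77.4418, -0.0218, 70.2171], 'tcp_pos': [0.5959, -0.3485, 0.1325], 'tool_rot': [67.5656, 89.5281, -32.9573], 'contact_force': [0.2904, -1.0566, -2.0398], 'finger_gap': 0.043}
```

View pics/w6.png

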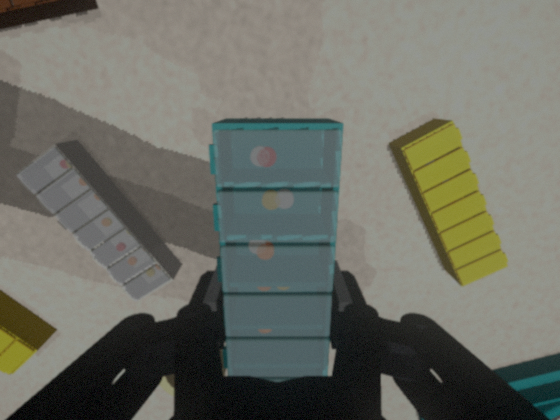

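The box is held level. Its top face fills the area between (213,124) and (342,124) and the fingers. I'll measure its pose relative to the tool.

Run:
```python
from h import *
s=observe(); m,p,d=load('w6'); C=cloud(m,d)
R=Ro.from_euler('xyz',s['tool_rot'],degrees=True).as_matrix()
k=np.zeros((420,560),bool); k[128:372,222:328]=1; k&=(abs(C[...,2]-0.1865)<.012)
T=(C[k]-s['tcp_pos'])@R
# plane x = a + b y + c z
A=np.c_[np.ones(len(T)),T[:,1],T[:,2]]; co=np.linalg.lstsq(A,T[:,0],rcond=None)[0]; print('top plane in tool x=',co.round(4),'tilt deg about',np.degrees(co[1:]).round(2))
k=np.zeros((420,560),bool); k[110:376,205:350]=1; k&=(abs(C[...,2]-0.1865)<.012)
T=(C[k]-s['tcp_pos'])@R*1000
print('y',np.percentile(T[:,1],[1,99]),'z min(front edge)',np.percentile(T[:,2],[.5,1,99]))
print(cv2.minAreaRect(T[:,1:].astype(np.float32)))
Y=(onz(m,[(213,124),(342,124),(228,372),(326,372)],s['tcp_pos'][2]-np.array(0)+0.054)-s['tcp_pos'])@R*1000; print(Y.round(1))
yaw=np.degrees(np.arctan2(R[1,1],R[0,1])); print('tool yaw',yaw)
```

```text
top plane in tool x= [-0.0564 -0.0008 -0.    ] tilt deg about [-0.05 -0.  ]
y [-24.35155679  24.29614509] z min(front edge) [-74.24883532 -73.9242532   28.83466216]
((0.2311840057373047, -20.644760131835938), (61.41145706176758, 108.55160522460938), 1.783413290977478)
[[-54.3 -21.3 -74. ]
 [-54.1  21.5 -73.9]
 [-54.  -21.6  31. ]
 [-53.8  21.3  31.4]]
tool yaw -10.518533135154234
```

Run:
```python
from h import *
plan([0.549,0.040,0.10],-4.2)
```

```text
delta [0.97, -3.877, -12.435] [-1.264, 0.027, -0.053]
```

servo_tool --deltas '[[[0,-0.2,-0.6,0,0,0,200],[0,-0.5,-1.8,0,0,0,200],[0,-0.9,-3.0,-0.3,0,0,200],[0,-1.3,-4.2,-0.6,0,0,200],[0,-1.7,-5.4,-0.9,0,0,200],[0,-2.1,-6.6,-1.1,0,0,200],[0,-2.5,-7.8,-1.26,0,0,200],[0,-2.9,-9.0,-1.26,0,0,200],[0,-3.2,-10.2,-1.26,0,0,200],[0.2,-3.5,-11.2,-1.26,0,0,200]]]'

```text
clock: 9.67
tcp_pos: [0.5521, 0.004, 0.1223]
tool_rot: [53.1, 89.8, -41.1]
contact_force: [1.1, 0.5, -0.4]
finger_gap: 0.0435
```

Run:
```python
from h import *
plan([0.549,0.040,0.09],-4.2)
```

```text
delta [1.073, -0.193, -1.193] [0.008, 0.026, -0.034]
```

servo_tool --deltas '[[[0.2,-0.05,-0.3,0,0,0,200],[0.4,-0.1,-0.6,0,0,0,200],[0.6,-0.15,-0.9,0,0,0,200],[0.8,-0.2,-1.2,0,0.02,-0.03,200],[1.0,-0.2,-1.2,0,0.02,-0.03,200],[1.07,-0.2,-1.2,0,0.02,-0.03,200],[1.07,-0.2,-1.2,0,0.02,-0.03,200],[1.07,-0.2,-1.2,0,0.02,-0.03,200],[1.07,-0.2,-1.2,0,0.02,-0.03,200],[1.07,-0.2,-1.2,0,0.02,-0.03,200]]]'

```text
clock: 10.5
tcp_pos: [0.5493, 0.0397, 0.0906]
tool_rot: [73.8, 89.9, -20.4]
contact_force: [-0.2, 0.2, -1.7]
finger_gap: 0.0436
```

Run:
```python
from h import *
st(); m,p,d=snap('wrist','w7'); snap('side','s7'); snap('top','t7')
s=observe();C=cloud(m,d); R=Ro.from_euler('xyz',s['tool_rot'],degrees=True).as_matrix()
k=np.zeros((420,560),bool); k[110:376,205:350]=1; k&=(abs(C[...,2]-s['tcp_pos'][2]-0.055)<.010)
T=(C[k]-s['tcp_pos'])@R*1000
print('front edge',np.percentile(T[:,2],[.5,1]),'y',np.percentile(T[:,1],[1,50,99]),'x',np.median(T[:,0]))
plan([0.549,0.040,0.0],-4.2)
```

```text
{'clock': 10.5, 'joint_pos': [4.1512, 24.0332, -3.9958, 61.8969, -0.0339, 98.3718], 'tcp_pos': [0.5493, 0.0397, 0.0906], 'tool_rot': [73.802, 89.9185, -20.4187], 'contact_force': [-0.1931, 0.1851, -1.7111], 'finger_gap': 0.0436}
front edge [-74.34197039 -74.01859613] y [-24.54720412  -0.85983996  22.98255783] x -54.55638825822985
delta [3.016, -0.006, -0.001] [0.003, 0.005, -0.013]
```

View pics/w7.png

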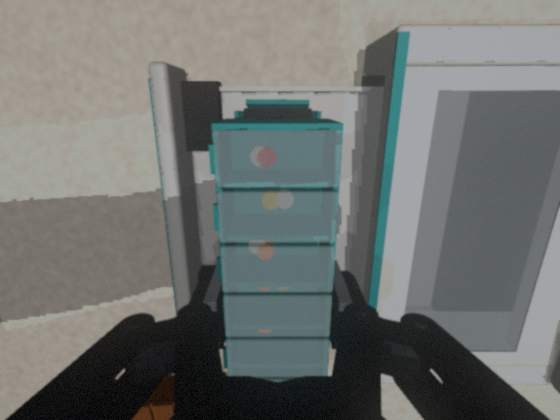

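The box hangs over the nest. The nest's far (+y) wall shows at (246–310,101), lined up with the box's end at (215–341,122). I'll check where that wall is relative to the tool.

Run:
```python
from h import *
s=observe(); m,p,d=load('w7'); C=cloud(m,d); R=Ro.from_euler('xyz',s['tool_rot'],degrees=True).as_matrix()
a=cv2.resize(p[70:140,170:390],None,fx=3.6,fy=5,interpolation=cv2.INTER_NEAREST); cv2.imwrite('pics/w7c.png',a[:,:,::-1])
print(((onz(m,[(246,101),(310,101)],0.019)-s['tcp_pos'])@R*1000).round(1))
for v in range(92,124,3): print(v,[((C[v,u]-s['tcp_pos'])@R*1000).round(1).tolist()+[round(float(C[v,u,2]),3)] for u in (240,278,316)],p[v,278])
m0,p0,d0=load('w1'); C0=cloud(m0,d0)
# walls in w1: wall top extents in reader frame
a=np.radians(-4.2); ex=np.array([np.cos(a),np.sin(a)]);ey=np.array([-np.sin(a),np.cos(a)])
q=(C0[...,:2]-[0.549,0.0392]); Y=q@ey*1000;X=q@ex*1000
k=np.zeros((420,560),bool);k[145:280,268:326]=1; k&=(C0[...,2]>0.0145)&(C0[...,2]<.024)
print('wall tops X',np.percentile(X[k],[1,50,99]),'Y',np.percentile(Y[k],[1,50,99]))
```

```text
[[ 71.4 -22.2 -81.4]
 [ 71.5  22.  -81.3]]
92 [[80.5, -27.1, -87.4, 0.01], [80.7, -0.0, -87.4, 0.01], [79.8, 26.9, -87.4, 0.011]] [112 112 110]
95 [[79.8, -27.1, -85.4, 0.011], [79.3, -0.1, -85.4, 0.011], [78.8, 26.9, -85.3, 0.012]] [158 158 155]
98 [[80.0, -27.2, -83.4, 0.01], [78.9, -0.1, -83.4, 0.012], [78.5, 26.9, -83.3, 0.012]] [154 157 156]
101 [[79.6, -27.2, -81.4, 0.011], [71.8, -0.1, -81.4, 0.019], [79.3, 27.1, -81.3, 0.011]] [ 56 118 119]
104 [[79.7, -27.3, -79.4, 0.011], [71.6, -0.1, -79.4, 0.019], [80.4, 27.3, -79.3, 0.01]] [52 85 87]
107 [[78.9, -27.3, -77.3, 0.012], [79.1, -0.1, -77.3, 0.011], [79.7, 27.3, -77.2, 0.011]] [51 73 72]
110 [[79.7, -27.5, -75.2, 0.011], [79.3, -0.1, -75.2, 0.011], [81.0, 27.5, -75.2, 0.009]] [58 56 57]
113 [[74.3, -27.0, -73.4, 0.016], [79.2, -0.1, -73.2, 0.011], [72.5, 26.6, -73.4, 0.018]] [55 56 58]
116 [[74.6, -27.1, -71.3, 0.016], [79.8, -0.1, -71.1, 0.011], [73.2, 26.8, -71.3, 0.017]] [53 57 56]
119 [[-27.9, -15.7, -74.4, 0.118], [-27.2, -0.3, -74.4, 0.118], [-27.9, 15.0, -74.4, 0.118]] [46 64 63]
122 [[-46.6, -13.7, -74.4, 0.137], [-47.2, -0.4, -74.4, 0.138], [-47.0, 12.8, -74.4, 0.137]] [45 76 77]
wall tops X [-35.45581745   0.0702507   38.19660334] Y [-91.81309837 -37.59257277  91.26999412]
```

View pics/w7c.png

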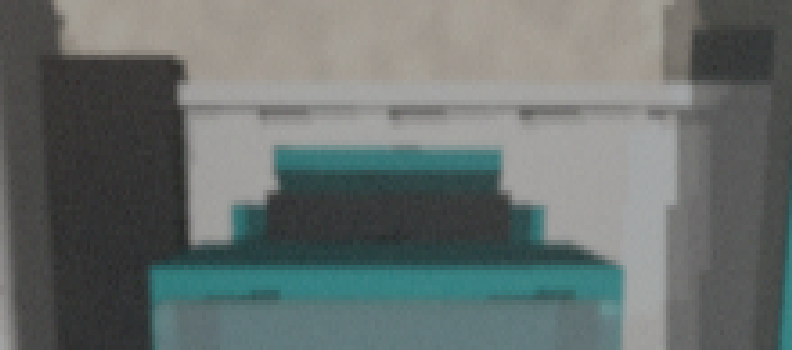

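The nest is centred on the tool in y to within 0.2 mm, and the box sits about 0.7 mm toward −y, inside the 2.5 mm clearance. I'll lower it with a 0.6 mm correction.

servo_tool --deltas '[[[0.4,0,-0.02,0,0,0,200],[0.9,0,-0.02,0,0,0,200],[1.5,0,-0.02,0,0,0,200],[2.1,0,-0.02,0,0,0,200],[2.5,0,-0.02,0,0,0,200],[2.7,0,-0.02,0,0,0,200],[2.8,0,-0.02,0,0,0,200],[2.9,0,-0.02,0,0,0,200],[2.95,0,-0.02,0,0,0,200],[2.95,0,-0.02,0,0,0,200]]]'

```text
clock: 11.48
tcp_pos: [0.5497, 0.0406, 0.0024]
tool_rot: [82.5, 89.9, -11.7]
contact_force: [0.6, 0.2, -1.7]
finger_gap: 0.0433
```

Run:
```python
from h import *
st(); plan([0.5493,0.0403,-0.010],-4.2)
```

```text
{'clock': 11.4833, 'joint_pos': [4.242, 29.6068, -10.0047, 50.2737, -0.0328, 98.429], 'tcp_pos': [0.5497, 0.0406, 0.0024], 'tool_rot': [82.5092, 89.8806, -11.6779], 'contact_force': [0.597, 0.1764, -1.734], 'finger_gap': 0.0433}
delta [0.414, -0.013, 0.01] [0.003, 0.003, -0.024]
```

servo_tool --deltas '[[[0.05,-0.01,0.01,0,0,0,200],[0.1,-0.01,0.01,0,0,0,200],[0.15,-0.01,0.01,0,0,0,200],[0.2,-0.01,0.01,0,0,0,200],[0.25,-0.01,0.01,0,0,0,200],[0.3,-0.01,0.01,0,0,0,200],[0.33,-0.01,0.01,0,0,0,200],[0.36,-0.01,0.01,0,0,0,200],[0.38,-0.01,0.01,0,0,0,200],[0.38,-0.01,0.01,0,0,0,200]]]'

```text
clock: 12.32
tcp_pos: [0.5493, 0.0403, -0.0091]
tool_rot: [81.1, 89.9, -13.1]
contact_force: [0.8, 0.7, -2.1]
finger_gap: 0.0433
```

Run:
```python
from h import *
st()
m,p,d=snap('wrist','w8'); C=cloud(m,d)
k=np.zeros((420,560),bool); k[135:365,235:320]=1
print('top z',np.percentile(C[k][:,2],[5,50,95]))
```

```text
{'clock': 12.3167, 'joint_pos': [4.2148, 30.438, -10.6774, 48.7795, -0.0328, 98.4042], 'tcp_pos': [0.5493, 0.0403, -0.0091], 'tool_rot': [81.0693, 89.8898, -13.1201], 'contact_force': [0.8488, 0.7407, -2.1241], 'finger_gap': 0.0433}
top z [0.04380798 0.0453098  0.04629915]
```

View pics/w8.png

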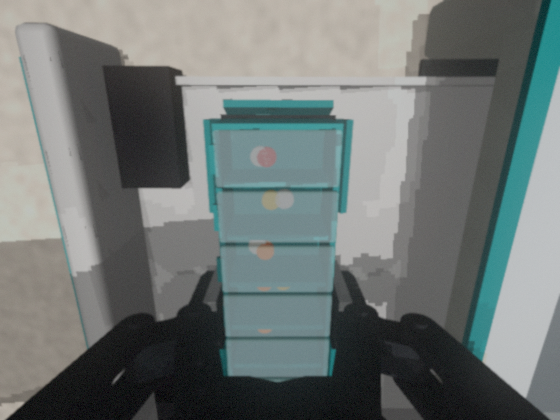

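The box is inside all four walls (212–352) with its top at z=0.0453, against 0.044 when seated. It needs about 1 mm more, then release.

servo_tool --deltas '[[[0.02,0,0,0,0,0,200],[0.03,0,0,0,0,0,200],[0.04,0,0,0,0,0,200],[0.05,0,0,0,0,0,200],[0.05,0,0,0,0,0,200],[0.05,0,0,0,0,0,110],[0.05,0,0,0,0,0,100],[0.05,0,0,0,0,0,90],[0.05,0,0,0,0,0,75],[0.05,0,0,0,0,0,70]]]'

```text
clock: 13.2
tcp_pos: [0.5471, 0.0403, -0.0112]
tool_rot: [-76.3, 89.9, -170.5]
contact_force: [-4.3, 0.1, 0.8]
finger_gap: 0.0618
```

Run:
```python
from h import *
st()
m,p,d=snap('wrist','w9'); C=cloud(m,d)
k=np.zeros((420,560),bool); k[135:365,235:320]=1; P=C[k]
print('top z',np.percentile(P[:,2],[5,50,95]), np.linalg.lstsq(np.c_[np.ones(len(P)),P[:,:2]-P[:,:2].mean(0)],P[:,2],rcond=None)[0])
```

```text
{'clock': 13.2, 'joint_pos': [4.2215, 30.5574, -10.8624, 48.7124, -0.0122, 98.4073], 'tcp_pos': [0.5471, 0.0403, -0.0112], 'tool_rot': [-76.3022, 89.8672, -170.4879], 'contact_force': [-4.3257, 0.1298, 0.8142], 'finger_gap': 0.0618}
top z [0.04279763 0.04435671 0.04532514] [ 0.04382509 -0.00120263  0.03300097]
```

View pics/w9.png

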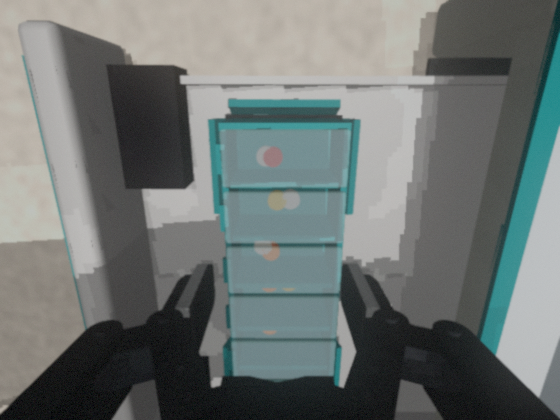

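The box's top is now at 0.0443, so it is down. The tool reads −4.3 N in x, so I'll lift straight up slowly and see whether that clears.

servo_tool --deltas '[[[-0.05,0,0,0,0,0,65],[-0.1,0,0,0,0,0,65],[-0.2,0,0,0,0,0,65],[-0.3,0,0,0,0,0,65],[-0.4,0,0,0,0,0,65],[-0.5,0,0,0,0,0,65],[-0.6,0,0,0,0,0,65],[-0.7,0,0,0,0,0,65],[-0.8,0,0,0,0,0,65],[-0.8,0,0,0,0,0,65]]]'

```text
clock: 14.08
tcp_pos: [0.5479, 0.0403, 0.0136]
tool_rot: [-56.2, 90.0, -150.4]
contact_force: [-1.0, 0.6, 0.5]
finger_gap: 0.0634
```

Run:
```python
from h import *
st()
m,p,d=snap('wrist','w10'); C=cloud(m,d)
k=np.zeros((420,560),bool); k[135:340,235:320]=1; P=C[k]; P=P[abs(P[:,2]-.044)<.006]
print(len(P),'top z',np.percentile(P[:,2],[5,50,95]), np.linalg.lstsq(np.c_[np.ones(len(P)),P[:,:2]-P[:,:2].mean(0)],P[:,2],rcond=None)[0])
```

```text
{'clock': 14.0833, 'joint_pos': [4.2211, 28.7352, -9.4769, 51.8267, -0.0184, 98.4077], 'tcp_pos': [0.5479, 0.0403, 0.0136], 'tool_rot': [-56.2123, 89.9571, -150.3989], 'contact_force': [-0.9683, 0.6212, 0.4971], 'finger_gap': 0.0634}
16707 top z [0.04322928 0.04435759 0.0453346 ] [0.04432127 0.00221043 0.00213675]
```

View pics/w10.png

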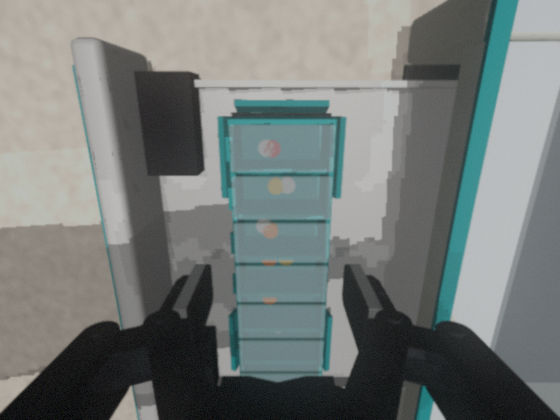

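The force is gone. The box lies flat in the nest: top at 0.0443, tilt about 0.1°, inside all four corner walls. Next I'll rise, turn 90° so the camera looks toward the reader, shut the fingers and come down in front of the panel.

servo_tool --deltas '[[[-0.6,0,0,0,0,0,65],[-1.4,0,0,0,0,0,65],[-2.4,0,0,0,0,0,65],[-3.2,-0.3,0,0,0,0,90],[-3.4,-1.0,0,0,0,0,120],[-3.4,-1.8,0,0,0,0,160],[-3.4,-2.6,0.1,0,0,0,255],[-3.4,-3.2,0.1,0,0,0,255],[-3.4,-3.5,0.1,0,0,0,255],[-3.4,-3.5,0.1,0,0,0,255]]]'

```text
clock: 14.97
tcp_pos: [0.4409, 0.0451, 0.1153]
tool_rot: [-75.3, 89.9, -169.4]
contact_force: [0.0, -0.0, -0.1]
finger_gap: -0.0001
```

Run:
```python
from h import *
st(); plan([0.438,0.047,0.09],85.8)
```

```text
{'clock': 14.9667, 'joint_pos': [5.8462, 11.5951, -17.7448, 60.8021, -0.0117, 100.007], 'tcp_pos': [0.4409, 0.0451, 0.1153], 'tool_rot': [-75.2752, 89.8575, -169.436], 'contact_force': [0.0277, -0.0036, -0.0612], 'finger_gap': -0.0001}
delta [0.844, -0.1, -0.057] [-17.992, -0.016, 0.027]
```

servo_tool --deltas '[[[0,0,0,-1.4,0,0,255],[0.1,0,0,-2.8,0,0,255],[0.2,0,0,-4.2,0,0,255],[0.3,0,0,-5.6,0,0,255],[0.4,0,0,-7.0,0,0,255],[0.5,-0.1,0,-8.4,0,0,255],[0.6,-0.1,0,-9.8,0,0,255],[0.7,-0.1,0,-11.2,0,0,255],[0.8,-0.1,0,-12.6,0,0,255],[0.84,-0.1,-0.06,-14.0,0,0,255]]]'

```text
clock: 15.8
tcp_pos: [0.4394, 0.0469, 0.0897]
tool_rot: [-138.7, 89.9, -162.6]
contact_force: [0.1, -0.1, -0.2]
finger_gap: -0.0
```

Run:
```python
from h import *
st(); plan([0.438,0.047,0.06],85.8)
```

```text
{'clock': 15.8, 'joint_pos': [6.1131, 12.9966, -20.2424, 56.8696, -0.0217, 29.9569], 'tcp_pos': [0.4394, 0.0469, 0.0897], 'tool_rot': [-138.7475, 89.8892, -162.5912], 'contact_force': [0.1155, -0.0826, -0.2033], 'finger_gap': -0.0}
delta [0.991, -0.015, -0.042] [-3.929, -0.019, 0.012]
```

servo_tool --deltas '[[[0.1,0,0,-1.0,0,0,255],[0.3,0,0,-2.0,0,0,255],[0.5,0,-0.04,-3.0,0,0,255],[0.7,0,-0.04,-3.93,0,0,255],[0.9,0,-0.04,-3.93,0,0,255],[1.0,0,-0.04,-3.93,0,0,255],[1.0,0,-0.04,-3.93,0,0,255],[1.0,0,-0.04,-3.93,0,0,255],[1.0,0,-0.04,-3.93,0,0,255],[1.0,0,-0.04,-3.93,0,0,255]]]'

```text
clock: 16.63
tcp_pos: [0.4387, 0.0474, 0.0601]
tool_rot: [-148.1, 89.9, -152.4]
contact_force: [-0.9, -0.5, -0.4]
finger_gap: -0.0
```

Run:
```python
from h import *
st(); m,p,d=snap('wrist','w11'); C=cloud(m,d); plan([0.438,0.047,-0.006],85.8)
for n in ('top','side'): snap(n,n+'11')
```

```text
{'clock': 16.6333, 'joint_pos': [6.1895, 14.9664, -22.8042, 52.2909, -0.0241, 10.4094], 'tcp_pos': [0.4387, 0.0474, 0.0601], 'tool_rot': [-148.1413, 89.934, -152.3611], 'contact_force': [-0.866, -0.5392, -0.4277], 'finger_gap': -0.0}
delta [2.203, -0.015, -0.018] [-0.003, -0.011, 0.006]
```

View pics/w11.png

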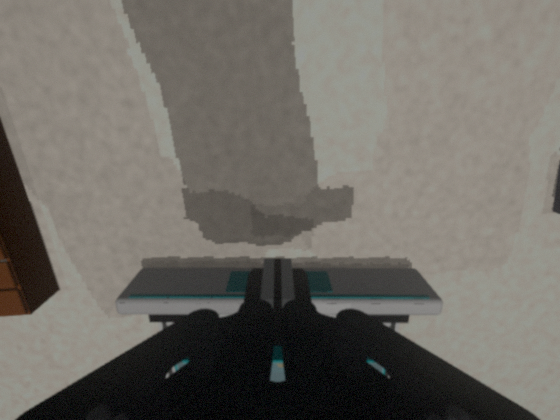

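The fingers (277,280) are centred on the teal press pad (228–332,281), and the panel spans columns 117–442. I'll measure the panel face before going down.

```bash
cat >> h.py <<'E'
def panelx(m,d,nest=(0.549,0.0392),yaw=-4.2):
    C=cloud(m,d); a=np.radians(yaw); ex=np.array([np.cos(a),np.sin(a)]);ey=np.array([-np.sin(a),np.cos(a)])
    q=C[...,:2]-np.array(nest); return C,q@ex*1000,q@ey*1000
E
python3 - <<'E'
from h import *
m,p,d=load('w11'); C,X,Y=panelx(m,d)
print('face x (nest frame,mm) exp -76')
k=(C[...,2]>0.02)&(C[...,2]<0.045)&(abs(Y)<105)&(abs(Y)>25)&(X<-60)&(X>-120); print(np.percentile(X[k],[5,50,95]),k.sum(), 'slope',np.polyfit(Y[k],X[k],1))
k=(C[...,2]>0.046)&(C[...,2]<0.054)&(abs(Y)>25)&(X<-50)&(X>-120); print('Y ext',np.percentile(Y[k],[1,99]))
E
```

```text
face x (nest frame,mm) exp -76
[-77.46921515 -76.63148798 -75.89316929] 4355 slope [ 2.91725492e-03 -7.66574778e+01]
Y ext [-101.06009387  100.7961569 ]
```

servo_tool --deltas '[[[0.3,0,0,0,0,0,255],[0.6,0,0,0,0,0,255],[1.0,0,0,0,0,0,255],[1.4,0,0,0,0,0,255],[1.8,0,0,0,0,0,255],[2.1,0,0,0,0,0,255],[2.2,0,0,0,0,0,255],[2.2,0,0,0,0,0,255],[2.2,0,0,0,0,0,255],[2.2,0,0,0,0,0,255]]]'

```text
clock: 17.62
tcp_pos: [0.439, 0.0474, -0.0056]
tool_rot: [-106.6, 90.0, -110.8]
contact_force: [0.3, -0.3, 0.1]
finger_gap: 0.0005
```

Run:
```python
from h import *
s=st(); plan([0.462,0.0455,-0.006],85.8)
plan([0.549-np.cos(np.radians(4.2))*(0.076+0.012-0.065),0.0392+.0017,-0.006],85.8)
```

```text
{'clock': 17.6167, 'joint_pos': [6.1865, 20.4984, -27.2943, 42.2196, -0.0241, 10.3933], 'tcp_pos': [0.439, 0.0474, -0.0056], 'tool_rot': [-106.5646, 89.9729, -110.7715], 'contact_force': [0.3383, -0.2666, 0.0958], 'finger_gap': 0.0005}
delta [0.014, -0.008, 0.77] [-0.001, -0.002, 0.005]
delta [0.014, -0.005, 2.911] [-0.001, -0.002, 0.005]
```

The panel face is square to the tool, 22 mm ahead in x. I'll push steadily through the free travel.

servo_tool --deltas '[[[0,0,0.2,0,0,0,255],[0,0,0.4,0,0,0,255],[0,0,0.55,0,0,0,255],[0,0,0.65,0,0,0,255],[0,0,0.75,0,0,0,255],[0,0,0.9,0,0,0,255],[0,0,1.1,0,0,0,255],[0,0,1.3,0,0,0,255],[0,0,1.5,0,0,0,255],[0,0,1.7,0,0,0,255]]]'

```text
clock: 18.45
tcp_pos: [0.4903, 0.0436, -0.0057]
tool_rot: [-126.8, 90.0, -131.0]
contact_force: [-0.6, -0.1, -0.5]
finger_gap: 0.0002
```

```bash
cat >> h.py <<'E'
def rx(s):
    a=np.radians(-4.2); q=np.array(s['tcp_pos'][:2])-[0.549,0.0392]
    X=(q@[np.cos(a),np.sin(a)])*1000; Y=(q@[-np.sin(a),np.cos(a)])*1000
    F=np.array(s['contact_force'][:2])@[np.cos(a),np.sin(a)]
    print('X',round(X,2),'Y',round(Y,2),'tray~',round(124-(X+87.6),1),'push',round(-F,2))
E
python3 - <<'E'
from h import *
s=st(); rx(s); plan([0.53,0.0405,-0.006],85.8)
E
```

```text
{'clock': 18.45, 'joint_pos': [5.0981, 25.0232, -19.6793, 45.3324, -0.0335, 9.3068], 'tcp_pos': [0.4903, 0.0436, -0.0057], 'tool_rot': [-126.8277, 89.9516, -131.0364], 'contact_force': [-0.5984, -0.119, -0.5407], 'finger_gap': 0.0002}
X -58.87 Y 0.04 tray~ 95.3 push 0.59
delta [0.008, -0.004, 1.327] [-0.002, -0.006, 0.008]
```

servo_tool --deltas '[[[0,0,0.15,0,0,0,255],[0,0,0.3,0,0,0,255],[0,0,0.45,0,0,0,255],[0,0,0.6,0,0,0,255],[0,0,0.75,0,0,0,255],[0,0,0.9,0,0,0,255],[0,0,1.05,0,0,0,255],[0,0,1.2,0,0,0,255],[0,0,1.3,0,0,0,255],[0,0,1.35,0,0,0,255]]]'

```text
clock: 19.28
tcp_pos: [0.5315, 0.0406, -0.0057]
tool_rot: [-61.9, 90.0, -66.1]
contact_force: [-0.6, 1.3, 0.3]
finger_gap: 0.0001
```

Run:
```python
from h import *
s=st(); rx(s); plan([0.56,0.038,-0.006],85.8)
m,p,d=snap('wrist','w12'); snap('side','s12')
a=cv2.resize(load('s12')[1][150:290,110:330],None,fx=3.6,fy=3.6); cv2.imwrite('pics/s12c.png',a[:,:,::-1])
```

```text
{'clock': 19.2833, 'joint_pos': [4.3869, 28.6339, -13.2843, 48.0716, -0.0288, 8.5977], 'tcp_pos': [0.5315, 0.0406, -0.0057], 'tool_rot': [-61.9339, 89.9695, -66.1446], 'contact_force': [-0.6065, 1.3408, 0.3351], 'finger_gap': 0.0001}
X -17.55 Y 0.13 tray~ 54.0 push 0.7
delta [0.012, -0.017, 0.954] [-0.002, 0.003, 0.005]
```

View pics/w12.png

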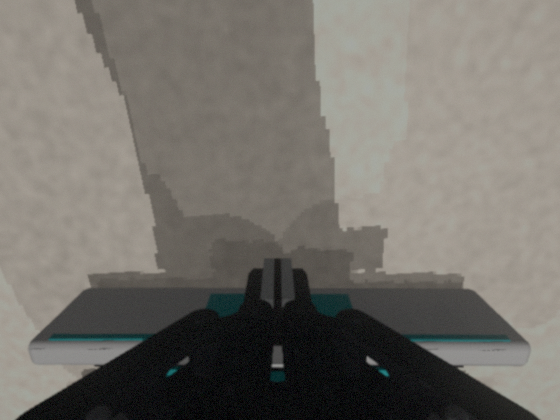

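View pics/s12c.png

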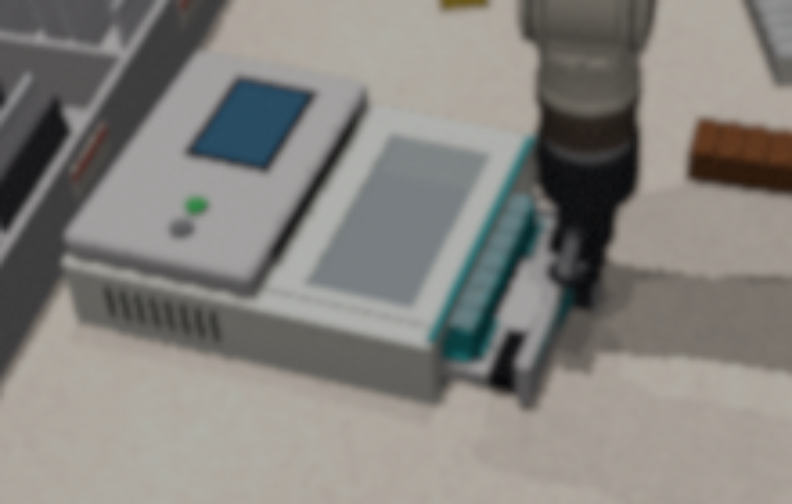

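The box is entering the slot cleanly at tray ≈ 54 mm with only 0.7 N of push. I'll go on into the spring zone more slowly.

servo_tool --deltas '[[[0,0,0.1,0,0,0,255],[0,0,0.2,0,0,0,255],[0,0,0.3,0,0,0,255],[0,0,0.4,0,0,0,255],[0,0,0.5,0,0,0,255],[0,0,0.6,0,0,0,255],[0,0,0.7,0,0,0,255],[0,0,0.8,0,0,0,255],[0,0,0.9,0,0,0,255],[0,0,1.0,0,0,0,255]]]'

```text
clock: 20.22
tcp_pos: [0.5608, 0.0385, -0.0058]
tool_rot: [-157.1, 89.9, -161.3]
contact_force: [-4.6, 1.0, 3.3]
finger_gap: 0.0004
```

Run:
```python
from h import *
s=st(); rx(s)
```

```text
{'clock': 20.2167, 'joint_pos': [3.9341, 31.3284, -8.4077, 50.3276, -0.0168, 8.1389], 'tcp_pos': [0.5608, 0.0385, -0.0058], 'tool_rot': [-157.0712, 89.9341, -161.276], 'contact_force': [-4.6397, 1.0468, 3.3206], 'finger_gap': 0.0004}
X 11.82 Y 0.14 tray~ 24.6 push 4.7
```

servo_tool --deltas '[[[0,0,0.02,0,0,0,255],[0,0,0.04,0,0,0,255],[0,0,0.06,0,0,0,255],[0,0,0.08,0,0,0,255],[0,0,0.1,0,0,0,255],[0,0,0.12,0,0,0,255],[0,0,0.13,0,0,0,255],[0,0,0.13,0,0,0,255],[0,0,0.13,0,0,0,255],[0,0,0.13,0,0,0,255]]]'

```text
clock: 21.05
tcp_pos: [0.5643, 0.0382, -0.0058]
tool_rot: [-165.8, 89.9, -170.0]
contact_force: [-5.1, 0.9, 2.8]
finger_gap: 0.0
```

Run:
```python
from h import *
s=st(); rx(s)
```

```text
{'clock': 21.05, 'joint_pos': [3.8789, 31.672, -7.7755, 50.6591, -0.0115, 8.0827], 'tcp_pos': [0.5643, 0.0382, -0.0058], 'tool_rot': [-165.7845, 89.8928, -169.9883], 'contact_force': [-5.1098, 0.8666, 2.802], 'finger_gap': 0.0}
X 15.29 Y 0.11 tray~ 21.1 push 5.16
```

servo_tool --deltas '[[[0,0,0.01,0,0,0,255],[0,0,0.02,0,0,0,255],[0,0,0.03,0,0,0,255],[0,0,0.04,0,0,0,255],[0,0,0.05,0,0,0,255],[0,0,0.06,0,0,0,255],[0,0,0.06,0,0,0,255],[0,0,0.06,0,0,0,255],[0,0,0.06,0,0,0,255],[0,0,0.06,0,0,0,255]]]'

```text
clock: 21.88
tcp_pos: [0.5656, 0.0381, -0.0058]
tool_rot: [-169.5, 89.9, -173.7]
contact_force: [-4.7, 0.1, 3.9]
finger_gap: -0.0002
```

Run:
```python
from h import *
s=observe(); rx(s)
```

```text
X 16.68 Y 0.12 tray~ 19.7 push 4.7
```

servo_tool --deltas '[[[0,0,0.01,0,0,0,255],[0,0,0.02,0,0,0,255],[0,0,0.03,0,0,0,255],[0,0,0.04,0,0,0,255],[0,0,0.05,0,0,0,255],[0,0,0.06,0,0,0,255],[0,0,0.07,0,0,0,255],[0,0,0.07,0,0,0,255],[0,0,0.07,0,0,0,255],[0,0,0.07,0,0,0,255]]]'

```text
clock: 22.72
tcp_pos: [0.5673, 0.038, -0.0058]
tool_rot: [-171.7, 89.8, -175.9]
contact_force: [-4.8, 0.4, 3.6]
finger_gap: 0.0002
```

Run:
```python
from h import *
s=observe(); rx(s)
```

```text
X 18.29 Y 0.11 tray~ 18.1 push 4.79
```

servo_tool --deltas '[[[0,0,0.01,0,0,0,255],[0,0,0.02,0,0,0,255],[0,0,0.03,0,0,0,255],[0,0,0.04,0,0,0,255],[0,0,0.05,0,0,0,255],[0,0,0.06,0,0,0,255],[0,0,0.07,0,0,0,255],[0,0,0.07,0,0,0,255],[0,0,0.07,0,0,0,255],[0,0,0.07,0,0,0,255]]]'

```text
clock: 23.55
tcp_pos: [0.5691, 0.0378, -0.0058]
tool_rot: [-172.2, 89.8, -176.4]
contact_force: [-4.7, -0.0, 3.4]
finger_gap: 0.0001
```

Run:
```python
from h import *
s=observe(); rx(s)
```

```text
X 20.14 Y 0.09 tray~ 16.3 push 4.7
```

servo_tool --deltas '[[[0,0,0.01,0,0,0,255],[0,0,0.02,0,0,0,255],[0,0,0.03,0,0,0,255],[0,0,0.04,0,0,0,255],[0,0,0.05,0,0,0,255],[0,0,0.06,0,0,0,255],[0,0,0.07,0,0,0,255],[0,0,0.07,0,0,0,255],[0,0,0.07,0,0,0,255],[0,0,0.07,0,0,0,255]]]'

```text
clock: 24.38
tcp_pos: [0.5711, 0.0377, -0.0058]
tool_rot: [-172.7, 89.8, -176.9]
contact_force: [-5.2, -0.1, 3.7]
finger_gap: 0.0002
```

Run:
```python
from h import *
s=observe(); rx(s)
```

```text
X 22.14 Y 0.09 tray~ 14.3 push 5.13
```

servo_tool --deltas '[[[0,0,0.01,0,0,0,255],[0,0,0.02,0,0,0,255],[0,0,0.03,0,0,0,255],[0,0,0.04,0,0,0,255],[0,0,0.05,0,0,0,255],[0,0,0.06,0,0,0,255],[0,0,0.06,0,0,0,255],[0,0,0.06,0,0,0,255],[0,0,0.06,0,0,0,255],[0,0,0.06,0,0,0,255]]]'

```text
clock: 25.22
tcp_pos: [0.5718, 0.0376, -0.0057]
tool_rot: [-174.5, 89.7, -178.7]
contact_force: [-6.9, 0.1, 4.8]
finger_gap: -0.0002
```

Run:
```python
from h import *
s=observe(); rx(s)
```

```text
X 22.85 Y 0.1 tray~ 13.6 push 6.89
```

The buffer shows: 6.9 N at tray ≈ 13.6 mm. I'll take a small further step.

servo_tool --deltas '[[[0,0,0.01,0,0,0,255],[0,0,0.02,0,0,0,255],[0,0,0.03,0,0,0,255],[0,0,0.04,0,0,0,255],[0,0,0.05,0,0,0,255],[0,0,0.05,0,0,0,255],[0,0,0.05,0,0,0,255],[0,0,0.05,0,0,0,255],[0,0,0.05,0,0,0,255],[0,0,0.05,0,0,0,255]]]'

```text
clock: 26.05
tcp_pos: [0.5719, 0.0376, -0.0057]
tool_rot: [-176.2, 89.5, 179.6]
contact_force: [-8.0, 0.5, 7.2]
finger_gap: -0.0001
```

Run:
```python
from h import *
s=observe(); rx(s)
```

```text
X 22.97 Y 0.1 tray~ 13.4 push 8.03
```

servo_tool --deltas '[[[0,0,0.01,0,0,0,255],[0,0,0.02,0,0,0,255],[-0.01,0,0.03,0,0,0,255],[-0.01,0,0.04,0,0,0,255],[-0.02,0,0.05,0,0,0,255],[-0.02,0,0.06,0,0,0,255],[-0.02,0,0.07,0,0,0,255],[-0.02,0,0.07,0,0,0,255],[-0.02,0,0.07,0,0,0,255],[-0.02,0,0.07,0,0,0,255]]]'

```text
clock: 26.88
tcp_pos: [0.5718, 0.0376, -0.0057]
tool_rot: [-177.3, 89.3, 178.5]
contact_force: [-8.1, 1.3, 4.6]
finger_gap: 0.0002
```

Run:
```python
from h import *
s=observe(); rx(s)
```

```text
X 22.88 Y 0.1 tray~ 13.5 push 8.16
```

Run:
```python
from h import *
s=observe(); R=Ro.from_euler('xyz',s['tool_rot'],degrees=True).as_matrix(); print(R.round(4)); plan(s['tcp_pos'],85.8); print(np.round(s['ft_torque'],3),np.round(s['joint_efforts'],2))
```

```text
[[-1.250e-02  7.260e-02  9.973e-01]
 [ 3.000e-04  9.974e-01 -7.260e-02]
 [-9.999e-01 -6.000e-04 -1.250e-02]]
delta [0.0, 0.0, 0.0] [0.007, -0.143, 0.007]
[ 0.078  1.449 -0.002] [-7.000e-01 -4.667e+01  2.423e+01 -3.020e+00 -3.200e-01 -1.000e-02]
```

The tool has tilted 0.7° back under load, which used up the last step. I'll correct the tilt and press a bit further.

servo_tool --deltas '[[[0,0,0.02,0,-0.03,0,255],[0,0,0.03,0,-0.06,0,255],[0,0,0.04,0,-0.09,0,255],[0,0,0.05,0,-0.12,0,255],[0,0,0.06,0,-0.14,0,255],[0,0,0.07,0,-0.14,0,255],[0,0,0.08,0,-0.14,0,255],[0,0,0.08,0,-0.14,0,255],[0,0,0.08,0,-0.14,0,255],[0,0,0.08,0,-0.14,0,255]]]'

```text
clock: 27.72
tcp_pos: [0.5723, 0.0376, -0.0059]
tool_rot: [-170.8, 89.8, -175.0]
contact_force: [-8.3, 0.5, 6.2]
finger_gap: -0.0
```

Run:
```python
from h import *
s=observe(); rx(s); plan(s['tcp_pos'],85.8)
```

```text
X 23.39 Y 0.1 tray~ 13.0 push 8.29
delta [0.0, 0.0, 0.0] [0.009, -0.042, 0.007]
```

servo_tool --deltas '[[[0,0,0.03,0,-0.04,0,255],[0,0,0.05,0,-0.08,0,255],[0,0,0.07,0,-0.1,0,255],[0,0,0.08,0,-0.1,0,255],[0,0,0.09,0,-0.1,0,255],[0,0,0.1,0,-0.1,0,255],[0,0,0.11,0,-0.1,0,255],[0,0,0.11,0,-0.1,0,255],[0,0,0.11,0,-0.1,0,255],[0,0,0.11,0,-0.1,0,255]]]'

```text
clock: 28.55
tcp_pos: [0.573, 0.0375, -0.0059]
tool_rot: [-53.1, 90.0, -57.2]
contact_force: [-10.5, 1.1, 8.1]
finger_gap: 0.0002
```

Run:
```python
from h import *
s=observe(); rx(s); plan(s['tcp_pos'],85.8)
```

```text
X 24.08 Y 0.09 tray~ 12.3 push 10.6
delta [0.0, 0.0, 0.0] [0.012, 0.005, 0.007]
```

servo_tool --deltas '[[[0,0,0.05,0,-0.03,0,255],[0,0,0.08,0,-0.05,0,255],[0,0,0.1,0,-0.08,0,255],[0,0,0.11,0,-0.08,0,255],[0,0,0.12,0,-0.08,0,255],[0,0,0.13,0,-0.08,0,255],[0,0,0.13,0,-0.08,0,255],[0,0,0.13,0,-0.08,0,255],[0,0,0.13,0,-0.08,0,255],[0,0,0.13,0,-0.08,0,255]]]'

```text
clock: 29.38
tcp_pos: [0.5732, 0.0375, -0.006]
tool_rot: [-33.7, 89.9, -37.8]
contact_force: [-12.6, 0.6, 10.7]
finger_gap: -0.0003
```

Run:
```python
from h import *
s=observe(); rx(s); plan(s['tcp_pos'],85.8)
```

```text
X 24.29 Y 0.08 tray~ 12.1 push 12.61
delta [0.0, 0.0, 0.0] [0.015, 0.01, 0.007]
```

12.6 N, and it barely moved further, so it is on the solid stop. I'll ease off smoothly, following the tray back.

servo_tool --deltas '[[[0,0,-0.02,0,0,0,255],[0,0,-0.06,0,0,0,255],[0,0,-0.1,0,0,0,255],[0,0,-0.14,0,0,0,255],[0,0,-0.18,0,0,0,255],[0,0,-0.22,0,0,0,255],[0,0,-0.26,0,0,0,255],[0,0,-0.3,0,0,0,255],[0,0,-0.4,0,0,0,255],[0,0,-0.5,0,0,0,255]]]'

```text
clock: 30.22
tcp_pos: [0.559, 0.0386, -0.0058]
tool_rot: [-9.7, 89.9, -13.8]
contact_force: [-0.9, 0.2, -0.0]
finger_gap: 0.0
```

Run:
```python
from h import *
s=observe(); rx(s); plan(s['tcp_pos'],85.8)
```

```text
X 9.98 Y 0.12 tray~ 26.4 push 0.9
delta [0.0, 0.0, 0.0] [0.015, 0.028, 0.005]
```

The push dropped to zero with the fingers at 26 mm, where an unlatched spring would still push with 2–5 N. I'll back away and look.

servo_tool --deltas '[[[0,0,-0.4,0,0,0,255],[0,0,-0.9,0,0,0,255],[0,0,-1.4,0,0,0,255],[0,0,-2.0,0,0,0,255],[-0.2,0,-2.6,0,0,0,255],[-0.6,0,-3.2,0,0,0,255],[-1.2,0,-3.8,0,0,0,255],[-2.0,0,-4.2,0,0,0,255],[-2.8,0,-4.4,0,0,0,255],[-3.5,0,-4.4,0,0,0,255]]]'

```text
clock: 31.05
tcp_pos: [0.4253, 0.0482, 0.1001]
tool_rot: [-15.5, 89.9, -19.6]
contact_force: [0.2, 0.2, 0.1]
finger_gap: -0.0002
```

Run:
```python
from h import *
s=st()
for n in ('wrist','side','top'): snap(n,n+'20')
m,p,d=load('wrist20'); C,X,Y=panelx(m,d)
k=(C[...,2]>0.02)&(C[...,2]<0.045)&(abs(Y)<100)&(X<60)&(X>-76); print('panel face X',np.percentile(X[k],[5,50,95]) if k.any() else None,k.sum(),'-> tray', 124-(np.median(X[k])+76.6) if k.any() else '')
a=cv2.resize(load('side20')[1][150:290,110:330],None,fx=3.6,fy=3.6); cv2.imwrite('pics/s20c.png',a[:,:,::-1])
```

```text
{'clock': 31.05, 'joint_pos': [6.501, 10.7027, -21.456, 57.7329, -0.0531, 10.6038], 'tcp_pos': [0.4253, 0.0482, 0.1001], 'tool_rot': [-15.5059, 89.8793, -19.6088], 'contact_force': [0.236, 0.2341, 0.0586], 'finger_gap': -0.0002}
panel face X [26.5217811  27.58798392 28.76182568] 416 -> tray 19.812016082842973
```

View pics/s20c.png

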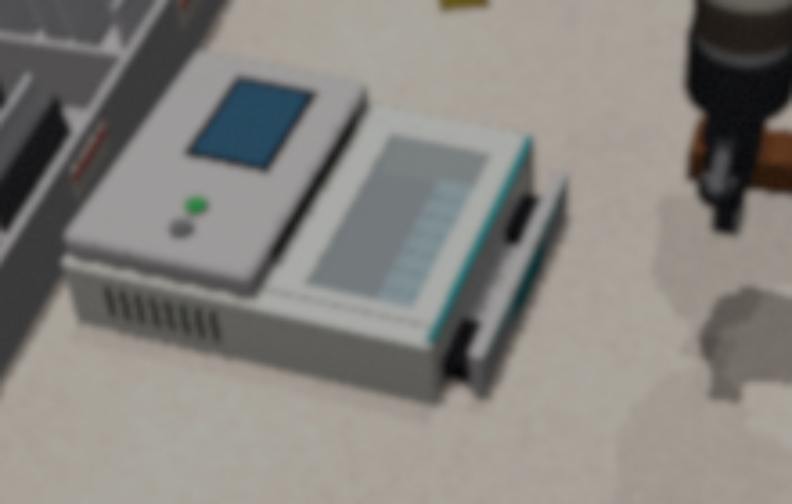

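View pics/top20.png

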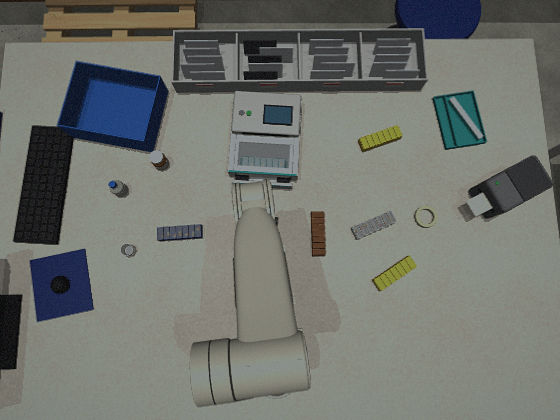

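View pics/wrist20.png

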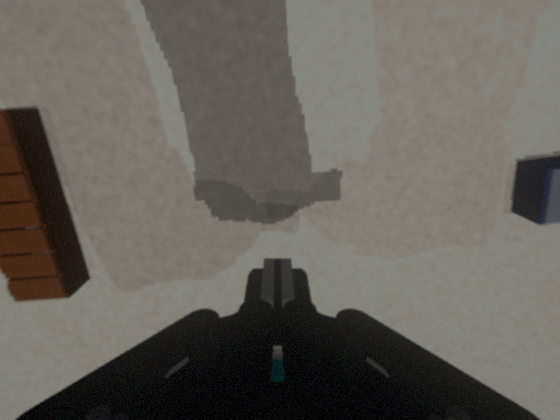

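The side crop shows the tray nearly in, the box visible under the window and the hand clear. The top view shows the other items where they were. I'll wait a second and re-measure the tray to make sure it stays put.

servo_tool --deltas '[[[-0.3,0,-0.3,0,0,0,255],[-0.5,0,-0.6,0,0,0,255],[-0.6,0,-0.8,0,0,0,255],[-0.6,0,-0.8,0,0,0,255],[-0.6,0,-0.8,0,0,0,255],[-0.6,0,-0.8,0,0,0,255],[-0.6,0,-0.8,0,0,0,255],[-0.6,0,-0.8,0,0,0,255],[-0.6,0,-0.8,0,0,0,255],[-0.6,0,-0.8,0,0,0,255]]]'

```text
clock: 32.03
tcp_pos: [0.4049, 0.0501, 0.1184]
tool_rot: [3.2, 89.6, -0.9]
contact_force: [0.0, -0.6, -0.9]
finger_gap: 0.0003
```

Run:
```python
from h import *
s=st()
snap('side','side21'); snap('top','top21')
for n in ('side20','side21','s12','s7'):
    m,p,d=load(n); C,X,Y=panelx(m,d)
    k=(C[...,2]>0.046)&(C[...,2]<0.056)&(abs(Y)<95)&(X<58)&(X>-90); k2=k&(Y>30)
    x=X[k2]; print(n,k2.sum(),'panel top X',np.percentile(x,[5,50,95]).round(1),'tray by mid-top',(60-(np.median(x)+6)).round(1))
m,p,d=load('side21'); C,X,Y=panelx(m,d)
k=(abs(C[...,2]-.044)<.008)&(X>60)&(X<200)&(abs(Y)<100); print('under window',k.sum(), np.median(C[k],0) if k.any() else '')
# did others move: top0 vs top21
m0,p0,_=load('top0'); p1=load('top21')[1]; D=cv2.absdiff(p0,p1).max(2)
for nm,(u,v) in dict(white=(373,225),navy=(180,233),brown=(318,233),y1=(380,138),y2=(394,273),amber=(160,160),bottle=(117,187),cup=(128,250),tape=(425,217)).items(): print(nm,np.mean(D[v-15:v+15,u-22:u+22]>30).round(3))
```

```text
{'clock': 32.0333, 'joint_pos': [7.1006, 7.1397, -22.7326, 59.688, -0.0619, 11.2255], 'tcp_pos': [0.4049, 0.0501, 0.1184], 'tool_rot': [3.2116, 89.556, -0.9136], 'contact_force': [0.0089, -0.6158, -0.8534], 'finger_gap': 0.0003}
side20 88 panel top X [30.4 35.4 41.4] tray by mid-top 18.6
side21 86 panel top X [30.3 36.  41.5] tray by mid-top 18.0
s12 99 panel top X [-4.4  1.4 53.5] tray by mid-top 52.6
s7 94 panel top X [-74.  -68.8 -62.4] tray by mid-top 122.8
under window 7 [ 0.60769188 -0.06433403  0.04112015]
white 0.0
navy 0.0
brown 0.0
y1 0.0
y2 0.0
amber 0.0
bottle 0.0
cup 0.0
tape 0.0
```

```bash
python3 -c "
from bench import *
print(close_job())"
```

```text
the job is handed in; nothing more can be done
None
```

The teal pill box is lying flat in the reader's nest and the tray is latched. I handed the job in at about 32 s, with the arm clear and touching nothing.

- **Box:** before the tray went in, its top was at z = 0.0443 m (0.044 expected when seated), tilted about 0.1° and inside all four corner walls. It went into the slot without jamming and shows under the window.
- **Latch:** the push climbed steeply from about 7 N and I stopped at 12.6 N, on the solid stop, then eased off. With the hand away, the side camera put the tray at 18.6 mm and then, a second later, at 18.0 mm. That is within the 6–21 mm latched range and well short of the 34 mm it would spring out to. The wrist camera gave 19.8 mm from only a few pixels.
- **Other things:** the top view showed no change at the white, navy, brown and yellow boxes, the jar, bottle, cup or tape.

**What disagreed:**
- **Fingertip position:** the real fingertips are about 41 mm farther back along the tool than the description says. My first close therefore shut on air just above the lids without moving the box. I measured the offset with two cameras and regrasped lower.
- **Side force on release:** a brief −4.3 N sideways reading appeared as the fingers opened in the nest, and it was gone once I lifted.

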